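# Hang the vial basket up to drain

## Robot

A 7-joint arm with a two-finger parallel gripper is mounted at the origin on the work surface. World frame = base frame: x ahead of the robot, y to its left, z up, the work surface at z = 0. Lengths are in m, angles in rad, forces in N, time in s.
With the tool pointing down it reaches from about 0.425 to 0.925 m from the base axis. Payload 6.8 kg.
Tool frame: the origin (TCP) lies on the centre line of the jaws, within the pads' length; the fingertips stand 8 mm ahead of it and the grasp point (between the pads) lies 11 mm behind it (r.finger_overhang is the distance from the TCP to the fingertips, in m); x points along the fingers, z is the direction in which the jaws open and shut, and the axes are right-handed (so a half turn about x gives the same grasp; the last joint's range is limited). The gripper opens to 85 mm and grips with 20 to 120 N. Pads are 22 mm wide; open, the fingers measure 114 mm over their backs; the gripper's body (76 mm by 85 mm) begins 54 mm behind the grasp point. The pads swing forward as they close: fully open they stand 13 mm farther back than shut.
Start: joints at [-1.226, 0.477, 0.022, 1.555, -0.011, 1.109, -0.083], TCP at [0.295, 0.607, 0.239] pointing down, gripper open.
Joint ranges: [-2.96, 2.96], [-0.34, 2.1], [-1.41, 1.46], [0.24, 2.44], [-1.37, 4.51], [0.17, 1.92], [-2.96, 2.96]. Speed limits (rad/s): [2.39, 2.39, 3.14, 3.14, 3.14, 3.14, 3.14].

## Interface

Orientations are given as a rotation vector (axis times angle).
In Python, from bench import r gives the robot as it stands. The module is installed in compiled form; this text tells all that it offers.
- The arm moves only by the tool play_rows, never from a script. Its argument "plan" is a list of rows, each a list of 5 numbers: the opening, from -1 (shut) to 1 (fully open), then the shift along the world's x, y, z in m, then the turn about the world's z in rad. A call has 1 to 10 rows; each row is the pose to reach, as a shift and turn from the pose commanded when the call began; what a row does not reach only later rows make up. A row lasts 1/10 s, in which the tool goes at most 50 mm and 8.59 degrees, less where a joint would pass 70% of its speed; a pose out of reach is approached as far as the arm can. A call with a gripper value outside its range is refused whole. The fingers move at their own pace and stop on an object; "force" is the grip in N (left out, the last holds). Time passes only in rows, so rows that repeat a pose let the fingers close. It gives the time, the measured TCP pose, the force and the opening at its end, in the units of the state.
- r.get_obs(): the state, without advancing time (a new reading comes with each control period).
- r.grab_frame(name): name is "side" or "top"; returns a dict with "pixels" (420x560x3 uint8, blue, green, red), "z_map" (420x560 float32, m along the optical axis (not along the pixel's ray), 0 where there is no reading), "vfov" (degrees; the focal length in pixels is half the picture's height over the tangent of half this angle, whatever the lens; pixels are square), "cx", "cy" (the principal point, pixels), "D" ([k1, k2, p1, p2, k3] as OpenCV has them; the pictures are not rectified), "R" (3x3) and "t" (3): a world point X has camera coordinates R X + t. Camera axes: x right, y down, z forward; pixel columns grow to the right and rows downward; lengths in m; the calibration is good to about 2 mm. A picture is of the moment at which its call begins.
- r.hand_in(): hands the job in, once; it reports no verdict.
Trained networks look in a picture, given as the dict that the camera call returned (one of the last four; its "shot" number tells which), for a name from the list of things; names that differ only in an ending like _2 or _b are one class to them, and where a whole thing is asked for, a point or a joint stands for the part that bears it (a point fixed in the world has none). Each returns a list of dicts, best first, with "conf" (0 to 1); they miss things now and then, are a little off and sometimes report something else, mostly with a low value. They report only what shows in the picture. A call takes as long as a camera call.
- r.outline_of(picture, label): "mask" (420x560 bool, what is visible of it) and "bbox" ([left, top, right, bottom] as shares, 0 to 1, of the picture: columns of its width, rows of its height, round what is visible of it).
- r.pinpoint(picture, label): "position" ([column, row] as shares, 0 to 1, of the picture: columns of its width, rows of its height: a listed point, or the origin of a listed thing).
The state is a dict: "clock": time; "joints": joint angles; "qvel": joint speeds; "tau": joint torques, N m; "tcp_pos": TCP position; "orientation": TCP orientation; "contact_force": force on the tool from outside, world axes, zero at the start; "moment": the same for the moment, N m; "grip_width": finger opening in m.
Only numpy, scipy, OpenCV 4.12 (cv2) and the standard library are available. Lean on these libraries where they do the work, as an engineer would, in place of code of your own. Each camera call takes 0.05 s, during which the arm holds its last target.

## Task

Hang the steel basket of washed vials up to drain: with the basket still standing on the bench, swing its flat-lying bail upright, then carry the basket by the bail and hook the middle of the bail over the hook under the wire shelf, so that it hangs free and level above the drain tray. Keep the basket reasonably upright all the way so that no vial tumbles out, do not knock against the shelf, and leave the other things on the bench and shelf where they are.

Things in the scene. Friction and masses are not known exactly. Their poses are not given: they have to be found in the camera images.
- basket: Vial basket: round perforated steel pail, 120 mm across the rim (116 at the foot), 72 mm high, about 0.65 kg with the glass vials standing inside below the rim. Origin: centre of its underside, z up. Ears at x = +-63 mm (tops 87 mm up) carry the bail's pivots: the pivot axis runs along x, 77 mm above the underside.
- bail (a joint): Swing angle of the basket's bail about the pivot axis (basket's +x), rad: 0 = lying flat, pointing to the basket's +y; 1.571 = upright; 3.142 = flat on the -y side, stops at both ends. It turns easily: let go within some 10 degrees of upright it stays up, otherwise it flops down. Pinched hard, the bar cannot roll in the fingers and swinging it tips the basket: pinch it lightly for that.
- bail_mid (a point): Middle of the bail's top bar, on its centre line. The bail is a U of 8 mm round steel, legs 106 mm apart; the bar is 98 mm from the pivot axis and straight for 44 mm either side of this point, then bent into the legs. x runs along the bar, y from the pivot axis out to the bar. Flat, the bar is level, 77 mm above the bench, 34 mm or more clear of the rim.
- hook: J-hook of 6 mm round steel under the wire shelf, 46 mm behind its front edge. Origin: where the centre line of a hung bail bar rests, 220 mm above the bench. Axes as the shelf's. The J lies in its y-z plane: shank at y = -14 mm up to the shelf, open to +y and up, 22 mm clear inside. The bar lies along x when hung, and gets in from the +y side, over the tip, then down.
- hook_tip (a point): Top of the hook's upturned tip: 16 mm to the +y side of the hook's origin and 13 mm above it. A bar's centre line 25 mm above the hook's origin clears the tip and stays below the shelf.
- shelf: Fixed steel wire shelf, 640 mm wide, 180 deep, on legs at x = +-85, y = +-310 mm. Origin: on the bench under its middle, x away from the robot. Deck of 6 mm wires along y, underside 294, top 302 mm up, front edge x = -89 mm, no lip in front. Drain tray on the bench 16 mm high, x -115 to 50, y +-240. The deck is in the way of upright fingers holding a bail in the hook; fingers leaning back 30 to 45 degrees fit.
- tip_box: Bystander: blue pipette-tip box with white tips, 124 x 86 x 52 mm high, loose on the bench. Origin: centre of underside.
- tube_rack: Bystander: low white tube rack, 100 x 60 mm, 36 mm high with its tubes, loose on the bench. Origin: centre of underside.
- jar: Bystander: small white jar with a grey screw cap, 56 mm across, 55 mm high, loose on the bench at the right. Origin: centre of underside.
- beaker: Bystander: empty plain steel beaker, 72 mm across, 85 mm high, no bail, loose on the bench at the left. Origin: centre of underside.
- bottle_a: Bystander: white bottle, 60 mm across, 120 mm high, loose, standing on the wire shelf at the left. Origin: centre of underside.
- bottle_b: Bystander: amber bottle, 52 mm across, 100 mm high, loose, standing on the wire shelf at the right. Origin: centre of underside.

How it is judged:
On the way:
1. the bail stands upright (within 25 degrees) while the basket still stands on the bench, not tipped (value of joint bail between 1.13 and 2.01 rad and height (world z) of basket below 0.015 m and angle between basket's own z axis and vertical below 0.2 rad), for 0.1 s.
At the end, for the whole second after the job is handed in: The basket hangs by its bail in the hook: the hook carries it, the bar's middle is within 25 mm of the hook along the bar and the bar sits down in the hook (within 10 mm), the basket is clear of the tray, level within 15 degrees, almost still, and let go (contact force between basket and hook above 1.5 N and x of bail_mid in the frame of hook between -0.025 and 0.025 m and y of bail_mid in the frame of hook between -0.01 and 0.01 m and z of bail_mid in the frame of hook between -0.01 and 0.01 m and height (world z) of basket above 0.03 m and angle between basket's own z axis and vertical below 0.26 rad and linear speed of basket below 0.08 m/s); the robot touches nothing.
It fails at once if the basket is tipped more than 35 degrees (angle between basket's own z axis and vertical above 0.61 rad).
It fails at once if a bystander is shifted by more than 30 mm (distance of any of tip_box, tube_rack, jar, beaker, bottle_a, bottle_b from where it was at the start of the episode above 0.03 m).
It fails at once if the gripper's fingers knock against the wire shelf with more than 15 N (contact force between the fingers and shelf above 15 N).
It also fails if it takes over 56 s, if anything falls off the work surface, if the arm or the gripper's body presses on something with over 40 N, if the wrist force passes 120 N, or if a joint passes its speed limit or range.

## Working session

There is one attempt and no reset: what is moved stays moved. The work goes in short steps, Python scripts to look and compute and a tool call to move; the robot and the scene stay as the last step left them, time stands still between calls to the robot, and variables do not carry over. Pictures are saved under pics/ and viewed, and the job is handed in when it is done.

Besides the shell and the picture viewer there is one more tool, called after "Emit:" as name([rows], argument=value, ...), one row to a line, values as JSON. play_rows: Moves the arm, as the interface text tells. Its arguments: {"type":"object","properties":{"plan":{"type":"array","items":{"type":"array","items":{"type":"number"}}},"force":{"type":"number"}},"required":["plan"]}

```bash
mkdir -p pics
cat > h.py <<'E'
import numpy as np, cv2
from bench import r
def K(f):
    fl=f["pixels"].shape[0]/2/np.tan(np.radians(f["vfov"])/2)
    return np.array([[fl,0,f["cx"]],[0,fl,f["cy"]],[0,0,1.]])
def ray(f,uv):
    n=cv2.undistortPoints(np.array([[uv]],float),K(f),np.array(f["D"],float))[0,0]
    d=np.array([n[0],n[1],1.]);R=np.array(f["R"]);t=np.array(f["t"])
    return -R.T@t,R.T@d
def p3(f,uv,z):
    o,d=ray(f,uv); return o+d*z
def cloud(f,mask=None):
    z=f["z_map"]; m=z>0
    if mask is not None: m&=mask
    v,u=np.nonzero(m)
    n=cv2.undistortPoints(np.stack([u,v],1).astype(float)[:,None],K(f),np.array(f["D"],float))[:,0]
    c=np.c_[n,np.ones(len(n))]*z[v,u][:,None]
    return (c-np.array(f["t"]))@np.array(f["R"]),u,v
def proj(f,X):
    rv=cv2.Rodrigues(np.array(f["R"],float))[0]
    return cv2.projectPoints(np.array(X,float).reshape(-1,1,3),rv,np.array(f["t"],float),K(f),np.array(f["D"],float))[0][:,0]
def tri(a,ua,b,ub):
    o1,d1=ray(a,ua);o2,d2=ray(b,ub)
    s=np.linalg.lstsq(np.c_[d1,-d2],o2-o1,rcond=None)[0]
    P,Q=o1+d1*s[0],o2+d2*s[1]
    return (P+Q)/2,np.linalg.norm(P-Q)
E
python3 - <<'E'
from h import *
o=r.get_obs();print({k:np.round(v,3) for k,v in o.items()},r.finger_overhang)
F={n:r.grab_frame(n) for n in("side","top")}
for n,f in F.items():
    cv2.imwrite(f"pics/{n}0.png",f["pixels"]);R=np.array(f["R"]);print(n,f["vfov"],f["D"],"cam",-R.T@f["t"],"fwd",R[2])
W,H=560,420
for l in ["basket","bail","bail_mid","hook","hook_tip","shelf","tip_box","tube_rack","jar","beaker","bottle_a"]:
    u={}
    for n,f in F.items():
        for d in r.pinpoint(f,l)[:2]:
            p=np.array(d["position"])*[W,H];u.setdefault(n,p);print(l,n,round(d["conf"],2),p.round(1))
    if len(u)==2:print("   tri",tri(F["side"],u["side"],F["top"],u["top"]))
E
```

```text
{'clock': np.float64(0.0), 'joints': array([-1.226,  0.478,  0.022,  1.556, -0.011,  1.109, -0.083]), 'qvel': array([ 0.001, -0.001,  0.001, -0.   ,  0.001,  0.001, -0.001]), 'tau': array([-1.0000e-03, -5.9644e+01,  1.6070e+00, -2.8121e+01,  1.2000e-02,
        9.0000e-03,  0.0000e+00]), 'tcp_pos': array([0.295, 0.606, 0.238]), 'orientation': array([-0.871,  1.392,  0.869]), 'contact_force': array([ 0.457,  0.012, -0.009]), 'moment': array([-0.042,  0.012,  0.019]), 'grip_width': np.float64(0.085)} 0.008
side 53.055576185563915 [0.02183894 0.         0.         0.         0.        ] cam [ 0.27310633 -0.76059539  0.98448426] fwd [ 0.28918003  0.66806977 -0.68560754]
top 50.38832486850267 [-0.08215942  0.          0.          0.          0.        ] cam [0.37018921 0.02434837 1.53676483] fwd [ 0.15943317  0.0089749  -0.98716793]
basket side 0.96 [219.4 214. ]
basket side 0.19 [317.4 254.1]
basket top 0.98 [217.5 239.7]
basket top 0.3 [184.8 239.1]
   tri (array([ 4.92674017e-01,  2.65343388e-01, -4.22513290e-04]), np.float64(0.013213591336023737))Traceback (most recent call last):
  File "<stdin>", line 10, in <module>
ValueError: it knows: bail_mid, basket, beaker, bottle, hook, hook_tip, jar, shelf, tip_box, tube_rack
```

Run:
```python
from h import *
F={n:r.grab_frame(n) for n in("side","top")}
W,H=560,420
for l in ["basket","bail_mid","hook","hook_tip","shelf","tip_box","tube_rack","jar","beaker","bottle"]:
    u={}
    for n,f in F.items():
        for d in r.pinpoint(f,l)[:2]:
            p=np.array(d["position"])*[W,H];u.setdefault(n,p);print(l,n,round(d["conf"],2),p.round(1))
    if len(u)==2:print("   tri",tri(F["side"],u["side"],F["top"],u["top"]))
```

```text
basket side 0.61 [220.8 212.5]
basket top 0.95 [218.1 241.9]
   tri (array([0.49051721, 0.26049412, 0.00966995]), np.float64(0.0004958077247718369))
bail_mid side 0.49 [209.  182.3]
bail_mid side 0.24 [303.1 207.5]
bail_mid top 0.63 [186.4 237.6]
   tri (array([0.49110349, 0.35866902, 0.06760919]), np.float64(0.015615081014666398))
hook side 0.52 [304.7 207.4]
hook top 0.41 [303.9 181.3]
   tri (array([ 0.65898364, -0.02410172,  0.21965182]), np.float64(0.0034305977042711016))
hook_tip side 0.42 [303.5 202.2]
hook_tip top 0.54 [285.9 257.9]
hook_tip top 0.48 [295.2 182.9]
   tri (array([ 0.52868633, -0.02084983,  0.28031293]), np.float64(0.22361455051580306))
shelf side 0.93 [318. 255.]
shelf top 0.67 [298.4 178.4]
   tri (array([ 0.7215629 , -0.01342024, -0.01368478]), np.float64(0.0017459691236661643))
tip_box side 0.58 [264.  340.7]
tip_box top 0.97 [360.3 254.2]
tip_box top 0.24 [283.3 258.6]
   tri (array([ 0.45710277, -0.22906717, -0.00318409]), np.float64(0.0021104573309717457))
tube_rack side 0.72 [233.2 267. ]
tube_rack side 0.5 [227.3 177.6]
tube_rack top 0.91 [282.6 257.3]
tube_rack top 0.73 [218.4 240.7]
   tri (array([ 0.45120147,  0.03704416, -0.00784606]), np.float64(0.01794321077849407))
jar side 0.57 [327.1 386. ]
jar top 0.67 [406.4 229.2]
jar top 0.43 [165.6 216.9]
   tri (array([ 0.55013766, -0.39366139, -0.00629498]), np.float64(0.011041898642931184))
beaker side 0.77 [227.9 175.2]
beaker top 0.73 [168.1 218.6]
   tri (array([0.56933765, 0.43626249, 0.01617528]), np.float64(0.002420895589161759))
bottle side 0.83 [372.1 254.5]
bottle side 0.59 [294.3 130.5]
bottle top 0.74 [218.2 146.3]
bottle top 0.68 [400.6 166.9]
   tri (array([ 1.08456323,  0.31055048, -0.5183979 ]), np.float64(0.20900182753372318))
```

View pics/side0.png

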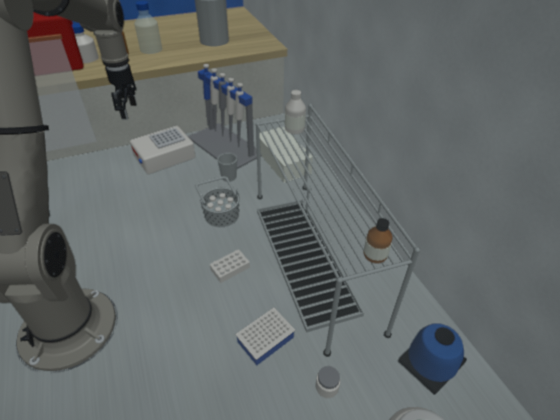

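View pics/top0.png

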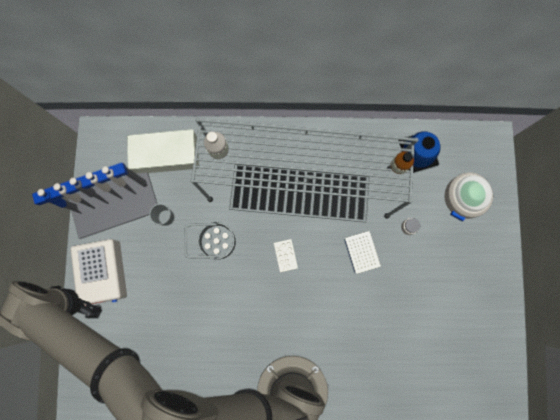

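Run:
```python
from h import *
R=cv2.Rodrigues(r.get_obs()["orientation"])[0];print(R.round(3))
F={n:r.grab_frame(n) for n in("side","top")}
T=F["top"];S=F["side"]
for n,f in F.items():
    P,u,v=cloud(f); print(n,len(P),P.min(0),P.max(0))
    cv2.imwrite(f"pics/{n}1b.png",cv2.resize(f["pixels"][150:300,150:330] if n=="side" else f["pixels"][150:280,150:330],None,fx=4,fy=4,interpolation=cv2.INTER_CUBIC))
# pivot/basket via mask
for n,f in F.items():
  for l in("basket","bail_mid","shelf","hook"):
    for d in r.outline_of(f,l)[:1]:
      m=d["mask"];P,u,v=cloud(f,m);print(n,l,d["conf"],m.sum(),np.percentile(P,[2,50,98],axis=0).round(3).tolist())
```

```text
[[-0.    -0.899  0.438]
 [ 0.     0.438  0.899]
 [-1.     0.     0.   ]]
side 234262 [-0.16582797 -0.635787   -0.50302592] [1.29514131 2.39603495 0.74087767]
top 234258 [-0.28028556 -1.41830975 -0.77307926] [1.29487868 1.40754028 0.82395929]
side basket 0.96 1227 [[0.435, 0.199, 0.005], [0.489, 0.249, 0.049], [0.547, 0.317, 0.078]]
side bail_mid 0.48 1 [[0.543, 0.287, 0.08], [0.543, 0.287, 0.08], [0.543, 0.287, 0.08]]
side shelf 0.8 11662 [[0.583, -0.339, -0.001], [0.673, -0.085, 0.011], [0.807, 0.291, 0.335]]
side hook 0.53 102 [[0.651, -0.048, -0.004], [0.657, -0.033, 0.234], [0.784, 0.227, 0.302]]
top basket 0.75 1227 [[0.437, 0.205, 0.017], [0.493, 0.269, 0.042], [0.547, 0.362, 0.084]]
top bail_mid 0.69 40 [[0.438, 0.274, 0.073], [0.492, 0.357, 0.081], [0.544, 0.361, 0.088]]
top shelf 0.77 9247 [[0.584, -0.326, -0.003], [0.664, -0.027, 0.012], [0.885, 0.295, 0.337]]
top hook 0.41 33 [[0.652, -0.051, 0.003], [0.656, -0.034, 0.301], [0.716, -0.024, 0.308]]
```

View pics/side1b.png

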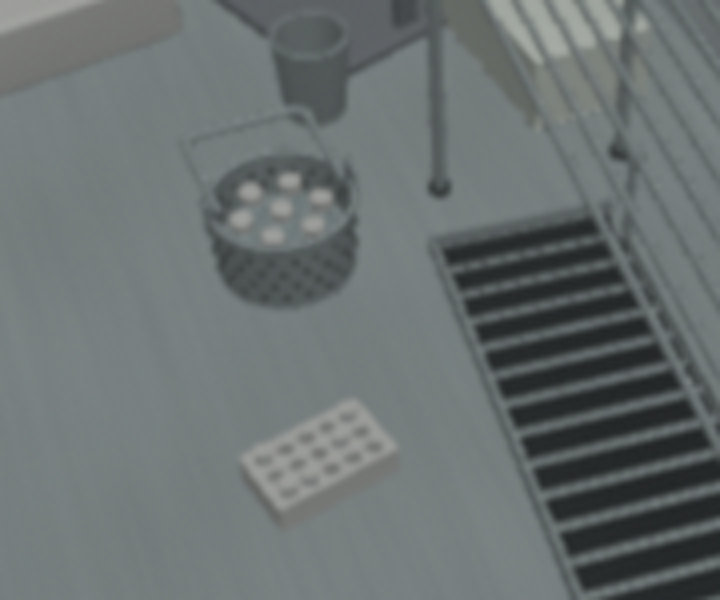

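View pics/top1b.png

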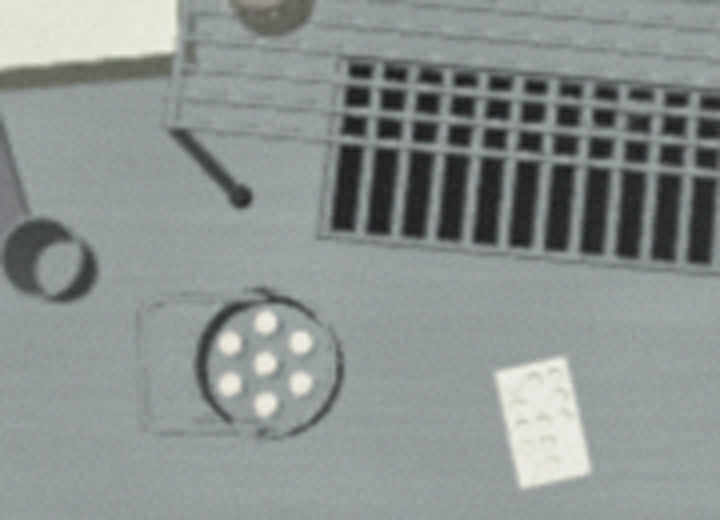

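Emit:
play_rows([
  [1,0,0,0.05,0],
  [1,0,0,0.1,0],
  [1,0,0,0.15,0],
  [1,0,0,0.2,0],
  [1,0,0,0.25,0],
  [1,0,0,0.3,0],
  [1,0,0,0.35,0],
  [1,0,0,0.4,0],
  [1,0,0,0.45,0],
  [1,0,0,0.5,0],
])

```text
clock: 2.8
tcp_pos: [0.28, 0.5895, 0.678]
orientation: [-0.816, 1.31, 0.899]
contact_force: [-0.1, 1.8, -1.4]
grip_width: 0.0855
```

Run:
```python
from h import *
o=r.get_obs();R=cv2.Rodrigues(o["orientation"])[0];print(R.round(3),o["tcp_pos"],o["joints"].round(3))
```

```text
[[ 0.04  -0.898  0.438]
 [ 0.085  0.44   0.894]
 [-0.996  0.002  0.094]] [0.28004697 0.58949956 0.67802116] [-1.534  0.387  0.597  0.797 -0.242  1.915  0.039]
```

Emit:
play_rows([
  [1,0,0,0.05,0],
  [1,0,0,0.1,0],
  [1,0,0,0.15,0],
  [1,0,0,0.2,0],
  [1,0,0,0.2,0],
])

```text
clock: 3.3
tcp_pos: [0.2363, 0.552, 0.7556]
orientation: [-0.752, 1.204, 0.965]
contact_force: [-2.6, 5.4, -4.4]
grip_width: 0.0857
```

```bash
cat > st.py <<'E'
from h import *
o=r.get_obs();R=cv2.Rodrigues(o["orientation"])[0];print("tooldir",R[:,0].round(3),"jaw",R[:,2].round(3),o["tcp_pos"].round(4),o["joints"].round(3),"F",o["contact_force"].round(2),"w",o["grip_width"].round(4),o["clock"])
E
python3 st.py
```

```text
Traceback (most recent call last):
  File "st.py", line 2, in <module>
    o=r.get_obs();R=cv2.Rodrigues(o["orientation"])[0];print("tooldir",R[:,0].round(3),"jaw",R[:,2].round(3),o["tcp_pos"].round(4),o["joints"].round(3),"F",o["contact_force"].round(2),"w",o["grip_width"].round(4),o["clock"])
                                                                                                                                                                                            ^^^^^^^^^^^^^^^^^^^^^
AttributeError: 'float' object has no attribute 'round'
```

Emit:
play_rows([
  [1,0,0,-0.05,0],
  [1,0,0,-0.1,0],
  [1,0,0,-0.15,0],
  [1,0,0,-0.2,0],
  [1,0,0,-0.2,0],
])

```text
clock: 3.8
tcp_pos: [0.2408, 0.5403, 0.5539]
orientation: [-0.748, 1.206, 0.936]
contact_force: [0.1, -0.8, -0.4]
grip_width: 0.0857
```

```bash
sed -i 's/o\["grip_width"\].round(4)/round(float(o["grip_width"]),4)/' st.py
python3 st.py
```

```text
tooldir [ 0.09   0.194 -0.977] jaw [0.43  0.877 0.214] [0.2408 0.5403 0.5539] [-1.951  0.078  0.755  1.436 -0.039  1.433 -0.087] F [ 0.1  -0.83 -0.43] w 0.0857 3.8
```

```bash
cat > kin.py <<'E'
import numpy as np
def dh(al,a,d,t):
    ca,sa,c,s=np.cos(al),np.sin(al),np.cos(t),np.sin(t)
    return np.array([[c,-s,0,a],[s*ca,c*ca,-sa,-sa*d],[s*sa,c*sa,ca,ca*d],[0,0,0,1]])
h=np.pi/2
P=[(0,0,.267),(-h,0,0),(h,0,.293),(h,.0525,0),(h,.0775,.3425),(h,0,0),(-h,.076,.097)]
def fk(q,P=P):
    T=np.eye(4)
    for (al,a,d),t in zip(P,q): T=T@dh(al,a,d,t)
    return T
E
python3 - <<'E'
from kin import *
for q,p in [([-1.226,.477,.022,1.555,-.011,1.109,-.083],[.295,.607,.239]),([-1.534,.387,.597,.797,-.242,1.915,.039],[.280,.5895,.678]),([-1.951,.078,.755,1.436,-.039,1.433,-.087],[.2408,.5403,.5539])]:
    T=fk(q);print(T[:3].round(3).tolist(),np.hypot(*T[:2,3]),np.hypot(*p[:2]),p[2])
E
python3 st.py
```

```text
[[0.437, -0.899, -0.011, 0.21], [-0.899, -0.437, 0.029, -0.554], [-0.031, -0.003, -1.0, 0.31]] 0.5925275386498898 0.6748881388793256 0.239
[[0.158, -0.689, -0.707, 0.154], [-0.067, -0.722, 0.689, -0.239], [-0.985, -0.061, -0.16, 0.168]] 0.28465376180850843 0.6526179969936472 0.678
[[0.451, -0.892, -0.006, 0.166], [-0.891, -0.451, 0.055, -0.462], [-0.052, -0.02, -0.998, 0.466]] 0.490937067509096 0.5915308360516804 0.5539
tooldir [ 0.09   0.194 -0.977] jaw [0.43  0.877 0.214] [0.2408 0.5403 0.5539] [-1.951  0.078  0.755  1.436 -0.039  1.433 -0.087] F [ 0.1  -0.83 -0.43] w 0.0857 3.8
```

Emit:
play_rows([
  [1,0,0,0,0.14],
  [1,0,0,0,0.28],
  [1,0,0,0,0.42],
  [1,0,0,0,0.56],
  [1,0,0,0,0.7],
  [1,0,0,0,0.84],
  [1,0,0,0,0.98],
  [1,0,0,0,1.12],
  [1,0,0,0,1.26],
  [1,0,0,0,1.4],
])

```text
clock: 4.8
tcp_pos: [0.2439, 0.5464, 0.5694]
orientation: [-1.614, 0.516, 2.048]
contact_force: [-0.4, 1.2, 0.4]
grip_width: 0.0855
```

```bash
python3 st.py
```

```text
tooldir [-0.19   0.136 -0.972] jaw [-0.792  0.564  0.234] [0.2439 0.5464 0.5694] [-1.639  0.237  0.681  1.254 -0.387  1.687  1.502] F [-0.4   1.25  0.42] w 0.0855 4.8
```

Emit:
play_rows([
  [1,0,0,0.05,0.14],
  [1,0,0,0.1,0.28],
  [1,0,0,0.15,0.42],
  [1,0,0,0.2,0.42],
  [1,0,0,0.25,0.42],
  [1,0,0,0.3,0.42],
  [1,0,0,0.35,0.42],
  [1,0,0,0.35,0.42],
])

```text
clock: 5.6
tcp_pos: [0.2124, 0.5322, 0.6786]
orientation: [-1.82, 0.131, 2.291]
contact_force: [1.5, 0.4, 0.3]
grip_width: 0.0854
```

```bash
python3 st.py
```

```text
tooldir [-0.214  0.111 -0.971] jaw [-0.952  0.201  0.232] [0.2124 0.5322 0.6786] [-0.889  0.266 -0.42   0.93  -0.139  1.916  1.582] F [1.5  0.38 0.34] w 0.0854 5.6
```

Emit:
play_rows([
  [1,0,0,0.05,0],
  [1,0,0,0.1,0],
  [1,0,0,0.15,0],
  [1,0,0,0.2,0],
  [1,0,0,0.25,0],
  [1,0,0,0.3,0],
  [1,0,0,0.3,0],
])

```text
clock: 6.3
tcp_pos: [0.1689, 0.5162, 0.7181]
orientation: [-1.796, 0.081, 2.258]
contact_force: [-0.6, -0.0, -0.5]
grip_width: 0.0854
```

```bash
python3 st.py
```

```text
tooldir [-0.206  0.163 -0.965] jaw [-0.951  0.2    0.237] [0.1689 0.5162 0.7181] [-0.841  0.205 -0.534  0.926 -0.142  1.916  1.504] F [-0.57 -0.01 -0.47] w 0.0854 6.3
```

Emit:
play_rows([
  [1,0.025,0.04,-0.02,0],
  [1,0.05,0.08,-0.04,0],
  [1,0.075,0.12,-0.06,0],
  [1,0.1,0.16,-0.08,0],
  [1,0.125,0.2,-0.1,0],
  [1,0.15,0.24,-0.12,0],
  [1,0.175,0.28,-0.14,0],
  [1,0.2,0.32,-0.16,0],
  [1,0.225,0.36,-0.18,0],
  [1,0.25,0.4,-0.2,0],
])

```text
clock: 7.3
tcp_pos: [0.3563, 0.8097, 0.5112]
orientation: [-1.782, 0.063, 2.24]
contact_force: [1.2, -0.1, -0.4]
grip_width: 0.0856
```

```bash
python3 st.py
```

```text
tooldir [-0.201  0.188 -0.961] jaw [-0.949  0.205  0.239] [0.3563 0.8097 0.5112] [-1.2    0.933  0.573  0.247 -0.788  1.915  1.749] F [ 1.22 -0.12 -0.42] w 0.0856 7.3
```

Both j4 and j6 are at limits; keep pushing outward.

Emit:
play_rows([
  [1,0.02,0.045,0,0],
  [1,0.04,0.09,0,0],
  [1,0.06,0.135,0,0],
  [1,0.08,0.18,0,0],
  [1,0.1,0.225,0,0],
  [1,0.12,0.27,0,0],
  [1,0.14,0.315,0,0],
])

```text
clock: 8.0
tcp_pos: [0.3657, 0.8397, 0.4645]
orientation: [-1.78, 0.054, 2.236]
contact_force: [-0.0, -1.0, -0.1]
grip_width: 0.0855
```

```bash
python3 st.py
```

```text
tooldir [-0.2    0.195 -0.96 ] jaw [-0.949  0.203  0.239] [0.3657 0.8397 0.4645] [-1.233  1.052  1.181  0.242 -1.367  1.915  1.814] F [-0.04 -0.97 -0.1 ] w 0.0855 8.0
```

Emit:
play_rows([
  [1,0,0,0.05,0],
  [1,0,0,0.1,0],
  [1,0,0,0.15,0],
  [1,0,0,0.2,0],
  [1,0,0,0.25,0],
  [1,0,0,0.3,0],
  [1,0,0,0.35,0],
  [1,0,0,0.4,0],
  [1,0,0,0.45,0],
  [1,0,0,0.5,0],
])

```text
clock: 9.0
tcp_pos: [0.3107, 0.8289, 0.5819]
orientation: [-1.746, -0.042, 2.15]
contact_force: [0.0, -0.4, 0.0]
grip_width: 0.0852
```

```bash
python3 st.py
```

```text
tooldir [-0.164  0.3   -0.94 ] jaw [-0.951  0.206  0.232] [0.3107 0.8289 0.5819] [-1.293  0.922  1.196  0.242 -1.366  1.915  1.729] F [ 0.04 -0.35  0.04] w 0.0852 9.0
```

Emit:
play_rows([
  [1,0,0,0.05,0],
  [1,0,0,0.1,0],
  [1,0,0,0.15,0],
  [1,0,0,0.2,0],
  [1,0,0,0.25,0],
  [1,0,0,0.3,0],
  [1,0,0,0.35,0],
  [1,0,0,0.4,0],
  [1,0,0,0.45,0],
  [1,0,0,0.5,0],
])

```text
clock: 10.0
tcp_pos: [0.2557, 0.8039, 0.6863]
orientation: [-1.7, -0.132, 2.079]
contact_force: [0.2, 0.1, 0.6]
grip_width: 0.0855
```

```bash
python3 st.py
```

```text
tooldir [-0.14   0.397 -0.907] jaw [-0.95   0.205  0.236] [0.2557 0.8039 0.6863] [-1.354  0.802  1.216  0.242 -1.366  1.915  1.652] F [0.2  0.09 0.6 ] w 0.0855 10.0
```

Emit:
play_rows([
  [1,0,0,-0.05,0.13],
  [1,0,0,-0.1,0.26],
  [1,0,0,-0.15,0.39],
  [1,0,0,-0.2,0.52],
  [1,0,0,-0.25,0.6],
  [1,0,0.0,-0.3,0.6],
  [1,0,0,-0.3,0.6],
])

```text
clock: 10.7
tcp_pos: [0.2545, 0.8031, 0.3788]
orientation: [1.788, 0.702, -2.462]
contact_force: [-0.1, -0.0, -0.3]
grip_width: 0.0851
```

```bash
python3 st.py
```

```text
tooldir [-0.344  0.242 -0.907] jaw [-0.899 -0.365  0.243] [0.2545 0.8031 0.3788] [-1.642  0.902  1.157  1.032 -1.229  1.706  2.706] F [-0.1  -0.04 -0.3 ] w 0.0851 10.7
```

Emit:
play_rows([
  [1,0.015,0.04,0.025,0],
  [1,0.03,0.07,0.06,0],
  [1,0.03,0.08,0.1,0],
  [1,0.03,0.08,0.15,0],
  [1,0.03,0.08,0.2,0],
  [1,0.03,0.08,0.25,0],
  [1,0.03,0.08,0.3,0],
  [1,0.03,0.08,0.35,0],
  [1,0.03,0.08,0.4,0],
  [1,0.03,0.08,0.45,0],
])

```text
clock: 11.7
tcp_pos: [0.2328, 0.8406, 0.6134]
orientation: [-1.794, -0.775, 2.39]
contact_force: [-0.3, 0.0, -0.3]
grip_width: 0.0853
```

```bash
python3 st.py
```

```text
tooldir [-0.324  0.333 -0.885] jaw [-0.913 -0.357  0.199] [0.2328 0.8406 0.6134] [-1.32   0.884  1.016  0.242 -1.366  1.915  2.174] F [-0.32  0.02 -0.31] w 0.0853 11.7
```

Emit:
play_rows([
  [1,0,0,0.05,0],
  [1,0,0,0.1,0],
  [1,0,0,0.15,0],
  [1,0,0,0.2,0],
  [1,0,0,0.25,0],
  [1,0,0,0.3,0],
  [1,0,0,0.35,0],
  [1,0,0,0.4,0],
  [1,0,0,0.45,0],
  [1,0,0,0.5,0],
])

```text
clock: 12.7
tcp_pos: [0.1597, 0.8044, 0.7288]
orientation: [-1.754, -0.833, 2.295]
contact_force: [0.1, -0.2, 0.7]
grip_width: 0.0853
```

```bash
python3 st.py
```

```text
tooldir [-0.313  0.425 -0.849] jaw [-0.924 -0.342  0.169] [0.1597 0.8044 0.7288] [-1.403  0.748  1.036  0.242 -1.366  1.915  2.055] F [ 0.13 -0.2   0.74] w 0.0853 12.7
```

Emit:
play_rows([
  [1,0,0,0.05,0],
  [1,0,0,0.1,0],
  [1,0,0,0.15,0],
  [1,0,0,0.2,0],
  [1,0,0,0.25,0],
  [1,0,0,0.3,0],
  [1,0,0,0.35,0],
  [1,0,0,0.4,0],
  [1,0,0,0.45,0],
  [1,0,0,0.5,0],
])

```text
clock: 13.7
tcp_pos: [0.0956, 0.7558, 0.8237]
orientation: [-1.706, -0.886, 2.217]
contact_force: [0.2, 0.9, 0.6]
grip_width: 0.0854
```

Emit:
play_rows([
  [1,0,0,0.05,0],
  [1,0,0,0.1,0],
  [1,0,0,0.15,0],
  [1,0,0,0.2,0],
  [1,0,0,0.25,0],
  [1,0,0,0.3,0],
  [1,0,0,0.35,0],
  [1,0,0,0.4,0],
  [1,0,0,0.45,0],
  [1,0,0,0.5,0],
])

```text
clock: 14.7
tcp_pos: [0.043, 0.7013, 0.8999]
orientation: [-1.655, -0.934, 2.152]
contact_force: [0.3, 0.4, 0.6]
grip_width: 0.0854
```

```bash
cat >> st.py <<'E'
j=R[:,2];e=np.cross(j,[0,0,1]);e/=np.linalg.norm(e);e*=np.sign(e@R[:,0])
print("e az",np.degrees(np.arctan2(e[1],e[0])).round(1),"lean",np.degrees(np.arcsin(e@R[:,0])).round(1),"pos az",np.degrees(np.arctan2(o["tcp_pos"][1],o["tcp_pos"][0])).round(1))
E
python3 st.py
```

```text
tooldir [-0.311  0.569 -0.762] jaw [-0.936 -0.325  0.14 ] [0.043  0.7013 0.8999] [-1.579  0.524  1.121  0.242 -1.366  1.915  1.867] F [0.3  0.45 0.64] w 0.0854 14.7
e az 109.1 lean 39.7 pos az 86.5
```

Emit:
play_rows([
  [1,0,0,0.05,0],
  [1,0,0,0.1,0],
  [1,0,0,0.15,0],
  [1,0,0,0.2,0],
  [1,0,0,0.25,0],
  [1,0,0,0.3,0],
  [1,0,0,0.35,0],
  [1,0,0,0.4,0],
  [1,0,0,0.45,0],
  [1,0,0,0.5,0],
])

```text
clock: 15.7
tcp_pos: [0.0017, 0.6455, 0.9606]
orientation: [-1.603, -0.976, 2.098]
contact_force: [-0.0, -0.6, 0.1]
grip_width: 0.086
```

```bash
python3 st.py
python3 - <<'E'
from h import *
F={n:r.grab_frame(n) for n in("side","top")}
np.save("F.npy",F,allow_pickle=True)
W,H=560,420
for n,f in F.items():
    cv2.imwrite(f"pics/{n}2.png",f["pixels"])
    P,u,v=cloud(f)
    # bail/rim points: near basket
    m=(P[:,0]>.42)&(P[:,0]<.56)&(P[:,1]>.31)&(P[:,1]<.39)&(P[:,2]>.06)&(P[:,2]<.1)
    print(n,"bail pts",m.sum());
    q=P[m]; 
    for p in q[::max(1,len(q)//12)]: print(p.round(3))
    b=m&(P[:,1]>.345)
    if b.sum()>4: print("bar",P[b].mean(0).round(4),np.polyfit(P[b][:,0],P[b][:,1],1))
    # hook region
    m=(P[:,0]>.6)&(P[:,0]<.72)&(P[:,1]>-.08)&(P[:,1]<.05)&(P[:,2]>.19)&(P[:,2]<.285)
    print("hook pts",m.sum(),P[m].round(3)[:60].tolist(),np.c_[u,v][m][:60].tolist())
E
```

```text
tooldir [-0.315  0.624 -0.715] jaw [-0.938 -0.32   0.134] [0.0017 0.6455 0.9606] [-1.674  0.435  1.185  0.242 -1.366  1.915  1.796] F [-0.04 -0.6   0.05] w 0.086 15.7
e az 108.9 lean 43.8 pos az 89.9
side bail pts 148
[0.523 0.358 0.08 ]
[0.526 0.358 0.075]
[0.512 0.357 0.075]
[0.497 0.355 0.077]
[0.483 0.354 0.078]
[0.466 0.355 0.078]
[0.459 0.356 0.074]
[0.455 0.355 0.072]
[0.439 0.33  0.079]
[0.483 0.321 0.068]
[0.434 0.324 0.077]
[0.435 0.314 0.08 ]
[0.467 0.312 0.067]
bar [0.4892 0.3542 0.0775] [0.01570576 0.34654814]
hook pts 58 [[0.655, -0.035, 0.284], [0.657, -0.036, 0.284], [0.661, -0.035, 0.282], [0.656, -0.035, 0.28], [0.657, -0.037, 0.281], [0.655, -0.035, 0.277], [0.657, -0.037, 0.277], [0.656, -0.035, 0.273], [0.657, -0.038, 0.275], [0.656, -0.035, 0.27], [0.657, -0.039, 0.273], [0.655, -0.037, 0.268], [0.658, -0.038, 0.268], [0.657, -0.034, 0.262], [0.658, -0.038, 0.265], [0.661, -0.003, 0.231], [0.66, -0.035, 0.258], [0.658, -0.004, 0.23], [0.66, -0.006, 0.23], [0.659, -0.037, 0.256], [0.656, -0.007, 0.229], [0.659, -0.008, 0.228], [0.664, -0.005, 0.225], [0.658, -0.0
[... 1803 characters left out ...]
.4871 0.3571 0.0803] [0.0030355  0.35559813]
hook pts 18 [[0.656, -0.032, 0.272], [0.655, -0.034, 0.277], [0.662, -0.003, 0.229], [0.656, -0.032, 0.261], [0.655, -0.035, 0.265], [0.659, -0.003, 0.232], [0.66, -0.007, 0.228], [0.66, -0.01, 0.225], [0.655, -0.033, 0.25], [0.655, -0.035, 0.252], [0.659, -0.016, 0.219], [0.66, -0.019, 0.214], [0.659, -0.022, 0.215], [0.66, -0.025, 0.214], [0.659, -0.028, 0.218], [0.658, -0.031, 0.222], [0.655, -0.033, 0.236], [0.656, -0.036, 0.233]] [[307, 179], [308, 179], [297, 180], [307, 180], [308, 180], [297, 181], [298, 181], [299, 181], [307, 181], [308, 181], [301, 182], [302, 182], [303, 182], [304, 182], [305, 182], [306, 182], [307, 182], [308, 182]]
```

Run:
```python
from h import *
F=np.load("F.npy",allow_pickle=True).item()
for n in("top","side"):
    P,u,v=cloud(F[n])
    m=(abs(P[:,2]-.30)<.012)&(P[:,0]>.55)&(P[:,0]<.9)&(abs(P[:,1])<.36)
    q=P[m]
    # front edge: min x per y bin
    ys=np.arange(-.3,.3,.02);fx=[];fy=[]
    for y in ys:
        s=q[(q[:,1]>=y)&(q[:,1]<y+.02)]
        if len(s)>3: fx.append(np.percentile(s[:,0],4));fy.append(y+.01)
    fx=np.array(fx);fy=np.array(fy)
    for _ in range(3):
        c=np.polyfit(fy,fx,1);e=fx-np.polyval(c,fy);k=abs(e)<max(.004,np.std(e));fx,fy=fx[k],fy[k]
    print(n,"front x=",c,"n",len(fy),"yaw deg",np.degrees(np.arctan(-c[0])),"edge at y=-.02",np.polyval(c,-.02))
P=np.vstack([cloud(F[n])[0] for n in F])
m=(abs(P[:,2]-.077)<.01)&(P[:,0]>.42)&(P[:,0]<.56)&(P[:,1]>.345)&(P[:,1]<.37)
b=P[m];print("bar fit",np.polyfit(b[:,0],b[:,1],1),b.mean(0),b[:,0].min(),b[:,0].max())
for n in F:
  P=cloud(F[n])[0]
  for y0,y1 in((.27,.29),(.29,.31),(.31,.33)):
    for xa,xb in((.42,.45),(.53,.56)):
      m=(abs(P[:,2]-.077)<.012)&(P[:,0]>xa)&(P[:,0]<xb)&(P[:,1]>y0)&(P[:,1]<y1);print(n,y0,xa,m.sum(),P[m].mean(0).round(4) if m.sum() else "")
```

```text
top front x= [0.08095038 0.61632953] n 30 yaw deg -4.628023495834288 edge at y=-.02 0.6147105244988805
side front x= [0.08246603 0.61632886] n 30 yaw deg -4.714288223743633 edge at y=-.02 0.614679540676222
bar fit [0.00639528 0.3527577 ] [0.48798251 0.35587848 0.07913887] 0.43414338048388074 0.5431061961897201
side 0.27 0.42 13 [0.438  0.2821 0.0786]
side 0.27 0.53 10 [0.5426 0.2837 0.0744]
side 0.29 0.42 12 [0.4414 0.3008 0.0742]
side 0.29 0.53 19 [0.5394 0.2994 0.0737]
side 0.31 0.42 9 [0.4367 0.3197 0.079 ]
side 0.31 0.53 11 [0.5417 0.3208 0.0795]
top 0.27 0.42 15 [0.4362 0.2786 0.079 ]
top 0.27 0.53 19 [0.5444 0.2799 0.0796]
top 0.29 0.42 18 [0.4397 0.2987 0.077 ]
top 0.29 0.53 25 [0.5405 0.2997 0.0779]
top 0.31 0.42 12 [0.4364 0.3187 0.0808]
top 0.31 0.53 12 [0.5416 0.32   0.0803]
```

View pics/side2.png

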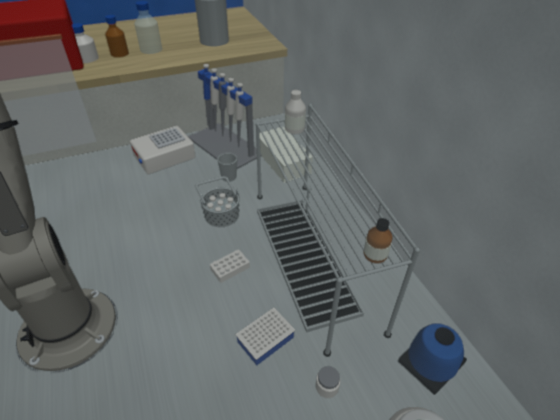

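Emit:
play_rows([
  [-0.3,0.025,-0.015,-0.04,-0.14],
  [-0.3,0.05,-0.03,-0.08,-0.28],
  [-0.3,0.075,-0.045,-0.12,-0.42],
  [-0.3,0.1,-0.06,-0.16,-0.56],
  [-0.3,0.125,-0.075,-0.2,-0.7],
  [-0.3,0.15,-0.09,-0.24,-0.84],
  [-0.3,0.175,-0.105,-0.28,-0.98],
  [-0.3,0.2,-0.12,-0.32,-1.12],
  [-0.3,0.225,-0.135,-0.36,-1.26],
  [-0.3,0.25,-0.15,-0.4,-1.4],
], force=20)

```text
clock: 16.8
tcp_pos: [0.1111, 0.568, 0.8013]
orientation: [-1.594, -0.227, 1.613]
contact_force: [2.0, 1.7, -1.0]
grip_width: 0.0298
```

```bash
python3 st.py
```

```text
tooldir [ 0.157  0.652 -0.742] jaw [-0.893  0.415  0.176] [0.1111 0.568  0.8013] [-2.535 -0.249  0.659  1.253  0.487  1.41   0.892] F [ 2.    1.67 -0.96] w 0.0298 16.8
e az 65.1 lean 41.1 pos az 78.9
```

Emit:
play_rows([
  [-0.3,0.02,-0.01,-0.03,-0.1],
  [-0.3,0.04,-0.02,-0.06,-0.2],
  [-0.3,0.06,-0.04,-0.1,-0.3],
  [-0.3,0.09,-0.05,-0.14,-0.4],
  [-0.3,0.12,-0.07,-0.18,-0.5],
  [-0.3,0.15,-0.09,-0.22,-0.6],
  [-0.3,0.18,-0.11,-0.26,-0.7],
  [-0.3,0.21,-0.13,-0.3,-0.8],
  [-0.3,0.24,-0.14,-0.34,-0.9],
  [-0.3,0.27,-0.16,-0.38,-1.0],
])

```text
clock: 17.8
tcp_pos: [0.3704, 0.4145, 0.4348]
orientation: [-1.352, 0.513, 0.82]
contact_force: [0.7, 1.2, -0.4]
grip_width: 0.0295
```

```bash
python3 st.py
```

```text
tooldir [ 0.63   0.217 -0.745] jaw [-0.13   0.976  0.174] [0.3704 0.4145 0.4348] [-1.907 -0.204  0.543  2.053  0.871  1.016 -0.102] F [ 0.74  1.19 -0.42] w 0.0295 17.8
e az 7.6 lean 40.8 pos az 48.2
```

Emit:
play_rows([
  [-0.3,0.015,-0.01,-0.045,-0.02],
  [-0.3,0.03,-0.02,-0.09,-0.04],
  [-0.3,0.045,-0.03,-0.135,-0.06],
  [-0.3,0.06,-0.04,-0.18,-0.08],
  [-0.3,0.075,-0.05,-0.225,-0.1],
  [-0.3,0.09,-0.058,-0.26,-0.125],
  [-0.3,0.09,-0.058,-0.275,-0.125],
  [-0.3,0.09,-0.058,-0.275,-0.125],
])

```text
clock: 18.6
tcp_pos: [0.459, 0.3557, 0.1589]
orientation: [-1.313, 0.594, 0.719]
contact_force: [0.3, -0.7, 1.1]
grip_width: 0.0299
```

```bash
python3 st.py
python3 - <<'E'
from h import *
for n in("side","top"):
    f=r.grab_frame(n);c=f["pixels"][120:260,160:340] if n=="side" else f["pixels"][170:290,130:310]
    cv2.imwrite(f"pics/{n}3.png",cv2.resize(c,None,fx=4,fy=4,interpolation=cv2.INTER_CUBIC))
E
```

```text
tooldir [ 0.652  0.133 -0.747] jaw [-0.01   0.986  0.167] [0.459  0.3557 0.1589] [-1.684  0.387  0.764  2.354  1.655  0.249 -1.102] F [ 0.32 -0.71  1.08] w 0.0299 18.6
e az 0.6 lean 40.8 pos az 37.8
```

View pics/side3.png

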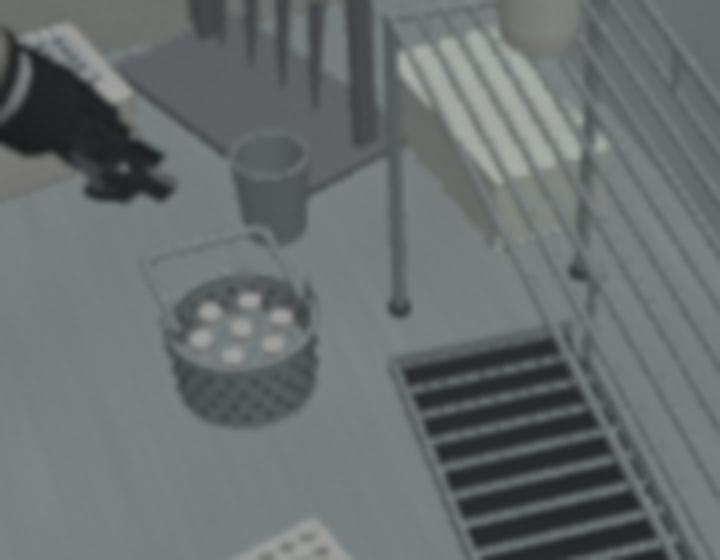

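View pics/top3.png

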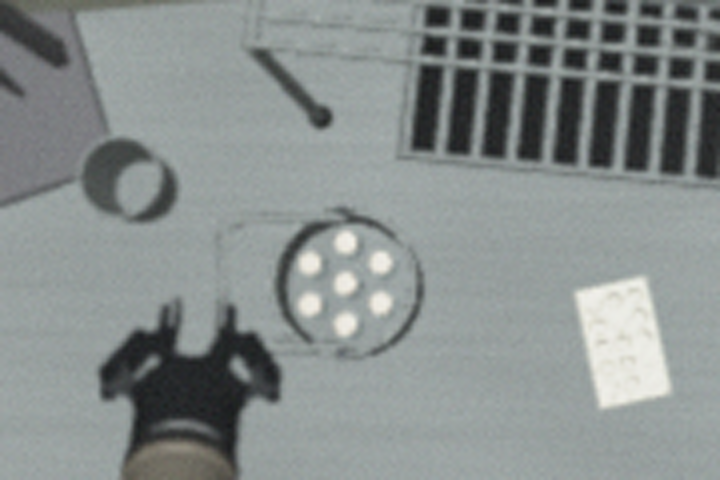

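Emit:
play_rows([
  [-0.3,0,0,-0.03,0],
  [-0.3,0,0,-0.055,0],
  [-0.3,0,0,-0.07,0],
  [-0.3,0.001,0,-0.08,0],
  [-0.3,0.001,0,-0.08,0],
])

```text
clock: 19.2
tcp_pos: [0.4609, 0.3583, 0.0826]
orientation: [-1.307, 0.588, 0.719]
contact_force: [-0.4, 0.7, -0.5]
grip_width: 0.0301
```

```bash
python3 st.py
```

```text
tooldir [ 0.653  0.14  -0.744] jaw [-0.011  0.985  0.175] [0.4609 0.3583 0.0826] [-1.394  0.522  0.418  2.366  2.122  0.393 -1.634] F [-0.38  0.68 -0.46] w 0.0301 19.2
e az 0.7 lean 40.9 pos az 37.9
```

Emit:
play_rows([
  [-0.3,-0.001,-0.002,-0.004,0],
  [-0.3,-0.001,-0.002,-0.005,0],
  [-0.6,-0.001,-0.002,-0.005,0],
  [-0.9,-0.001,-0.002,-0.005,0],
  [-1,-0.001,-0.002,-0.005,0],
  [-1,-0.001,-0.002,-0.005,0],
  [-1,-0.001,-0.002,-0.005,0],
], force=20)

```text
clock: 19.9
tcp_pos: [0.4601, 0.3565, 0.0773]
orientation: [-1.307, 0.587, 0.719]
contact_force: [0.0, 0.4, 5.0]
grip_width: 0.0072
```

```bash
python3 st.py
python3 - <<'E'
from h import *
for n in("side","top"):
    f=r.grab_frame(n);c=f["pixels"][120:260,160:340] if n=="side" else f["pixels"][170:290,130:310]
    cv2.imwrite(f"pics/{n}4.png",cv2.resize(c,None,fx=4,fy=4,interpolation=cv2.INTER_CUBIC))
E
```

```text
tooldir [ 0.654  0.14  -0.744] jaw [-0.012  0.985  0.175] [0.4601 0.3565 0.0773] [-1.38   0.531  0.4    2.371  2.146  0.407 -1.661] F [0.03 0.43 4.98] w 0.0072 19.9
e az 0.7 lean 40.9 pos az 37.8
```

View pics/side4.png

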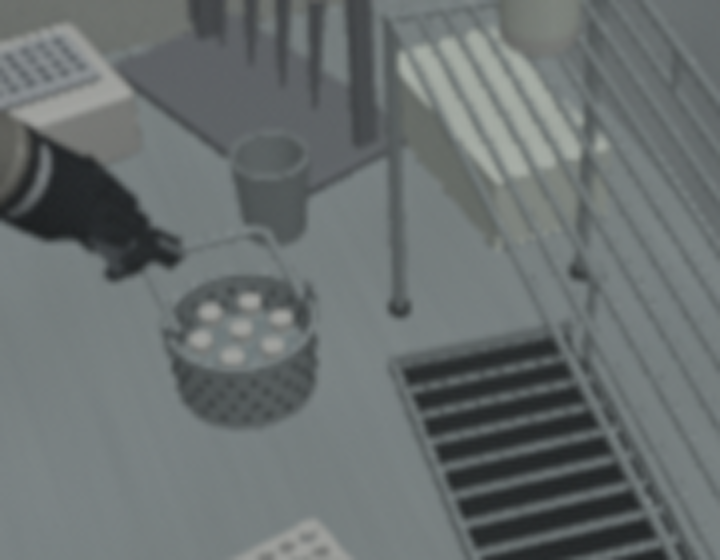

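View pics/top4.png

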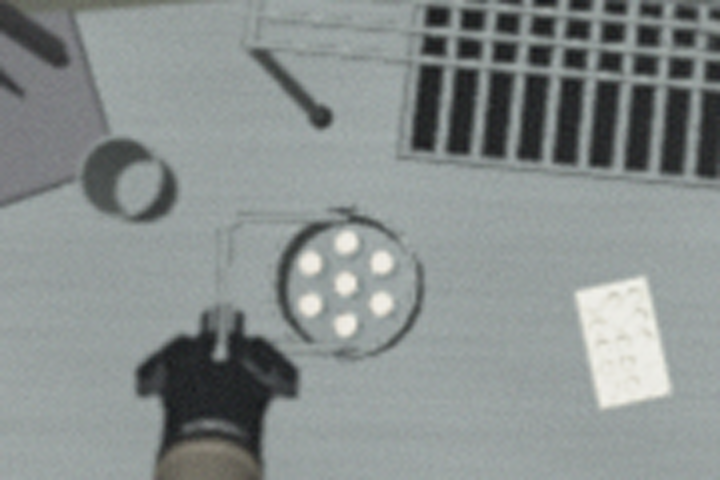

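Emit:
play_rows([
  [-1,0,-0.0012,0.0153,0],
  [-1,0,-0.0048,0.0303,0],
  [-1,0,-0.0107,0.0445,0],
  [-1,0,-0.0187,0.0576,0],
  [-1,0,-0.0287,0.0693,0],
  [-1,0,-0.0404,0.0793,0],
  [-1,0,-0.0535,0.0873,0],
  [-1,0,-0.0677,0.0932,0],
  [-1,0,-0.0827,0.0968,0],
  [-1,0,-0.098,0.098,0],
], force=20)

```text
clock: 21.0
tcp_pos: [0.4617, 0.2918, 0.168]
orientation: [-1.303, 0.58, 0.74]
contact_force: [-12.0, 14.7, 33.6]
grip_width: 0.0072
```

```bash
python3 st.py
python3 - <<'E'
from h import *
for n in("side","top"):
    f=r.grab_frame(n);c=f["pixels"][120:260,160:340] if n=="side" else f["pixels"][170:290,130:310]
    cv2.imwrite(f"pics/{n}5.png",cv2.resize(c,None,fx=4,fy=4,interpolation=cv2.INTER_CUBIC))
E
```

```text
tooldir [ 0.645  0.157 -0.748] jaw [-0.026  0.983  0.184] [0.4617 0.2918 0.168 ] [-1.064  0.208  0.145  2.423  1.759  0.416 -1.052] F [-11.99  14.65  33.62] w 0.0072 21.0
e az 1.5 lean 40.5 pos az 32.3
```

View pics/side5.png

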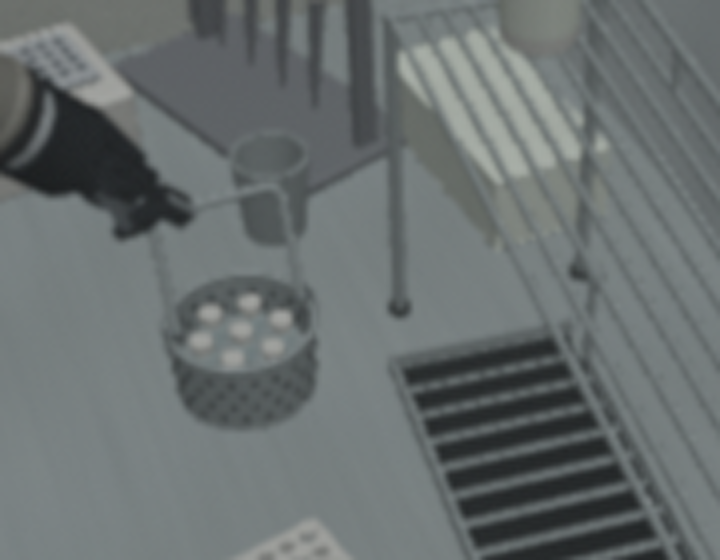

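View pics/top5.png

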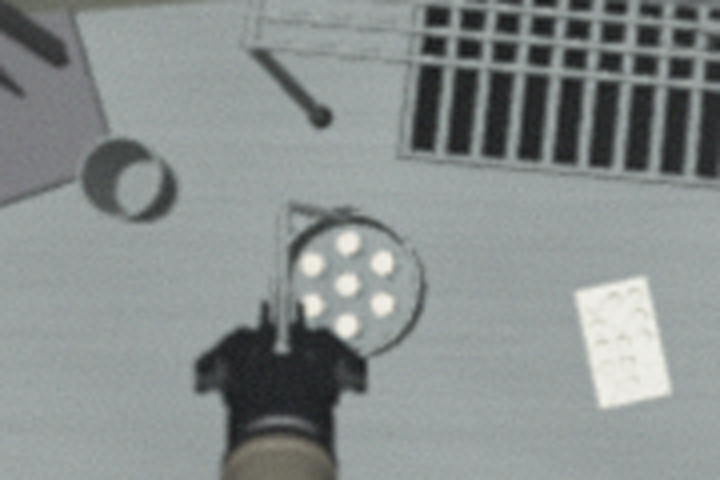

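Emit:
play_rows([
  [-1,0,0,0.001,0],
  [-1,0,0,0.001,0],
  [-1,0,0,0.001,0],
], force=20)

```text
clock: 21.4
tcp_pos: [0.462, 0.2889, 0.1679]
orientation: [-1.303, 0.585, 0.736]
contact_force: [-11.8, 10.6, 31.2]
grip_width: 0.007
```

```bash
python3 st.py
```

```text
tooldir [ 0.645  0.152 -0.749] jaw [-0.021  0.983  0.181] [0.462  0.2889 0.1679] [-1.069  0.207  0.153  2.425  1.753  0.415 -1.046] F [-11.81  10.6   31.17] w 0.007 21.4
e az 1.2 lean 40.4 pos az 32.0
```

Emit:
play_rows([
  [-1,0.002,0,0.004,0],
  [-1,0.004,0,0.01,0],
  [-1,0.006,0,0.016,0],
  [-1,0.01,0,0.022,0],
  [-1,0.014,0,0.028,0],
  [-1,0.018,0,0.034,0],
], force=30)

```text
clock: 22.0
tcp_pos: [0.4763, 0.2778, 0.1936]
orientation: [-1.307, 0.609, 0.733]
contact_force: [-0.2, -0.1, -6.5]
grip_width: 0.0063
```

```bash
python3 st.py
python3 - <<'E'
from h import *
for n in("side","top"):
    f=r.grab_frame(n);c=f["pixels"][120:260,160:340] if n=="side" else f["pixels"][170:290,130:310]
    cv2.imwrite(f"pics/{n}6.png",cv2.resize(c,None,fx=4,fy=4,interpolation=cv2.INTER_CUBIC))
E
```

```text
tooldir [ 0.637  0.134 -0.759] jaw [-0.007  0.986  0.168] [0.4763 0.2778 0.1936] [-1.074  0.151  0.208  2.387  1.524  0.385 -0.762] F [-0.21 -0.1  -6.5 ] w 0.0063 22.0
e az 0.4 lean 39.6 pos az 30.2
```

View pics/side6.png

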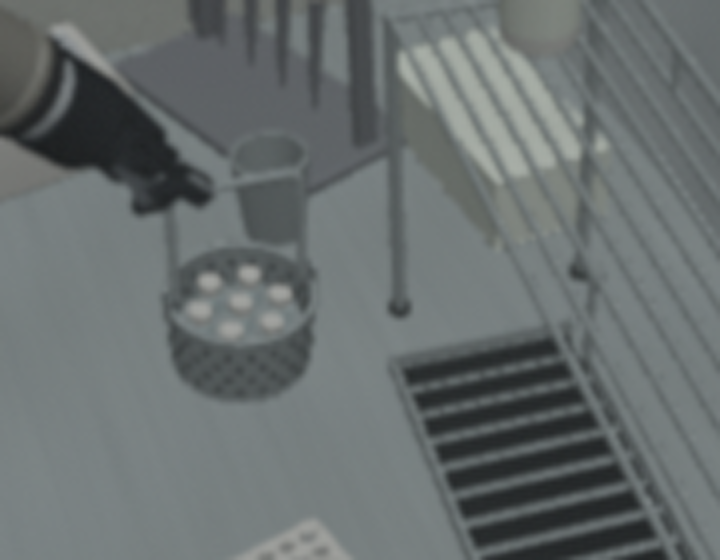

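```bash
cat > meas.py <<'E'
from h import *
F={n:r.grab_frame(n) for n in("side","top")}
t=r.get_obs()["tcp_pos"]
P=np.vstack([cloud(F[n])[0] for n in F])
# bar ahead of fingers
m=(P[:,0]>t[0]+.022)&(P[:,0]<t[0]+.068)&(abs(P[:,1]-t[1])<.02)&(abs(P[:,2]-t[2])<.02)
b=P[m];print("bar n",m.sum(),b.mean(0).round(4),"slopes dy/dx,dz/dx",np.polyfit(b[:,0],b[:,1],1)[0].round(3),np.polyfit(b[:,0],b[:,2],1)[0].round(3))
# far leg
for dz in(-.02,-.035,-.05,-.065,-.08):
    m=(P[:,0]>t[0]+.06)&(P[:,0]<t[0]+.1)&(abs(P[:,1]-t[1])<.05)&(abs(P[:,2]-t[2]-dz)<.007)
    print("leg",dz,m.sum(),np.median(P[m],0).round(4) if m.sum() else "")
# rim plane
c=np.array([t[0]+.03,t[1],t[2]-.1])
m=(np.hypot(P[:,0]-c[0],P[:,1]-c[1])<.068)&(np.hypot(P[:,0]-c[0],P[:,1]-c[1])>.048)&(P[:,2]>c[2]-.03)&(P[:,2]<c[2]+.015)
q=P[m]
for k in range(5):
    A=np.c_[q[:,:2]-c[:2],np.ones(len(q))];s=np.linalg.lstsq(A,q[:,2],rcond=None)[0];e=q[:,2]-A@s
    if k<4:q=q[(e>-.004)&(e<.012)]
print("rim plane",len(q),"slopes",s.round(3),"deg",np.degrees(np.arctan(np.hypot(*s[:2]))).round(1))
E
python3 meas.py
```

```text
bar n 78 [0.5204 0.2776 0.1936] slopes dy/dx,dz/dx -0.012 -0.091
leg -0.02 13 [0.5554 0.2746 0.176 ]
leg -0.035 13 [0.5542 0.2736 0.1597]
leg -0.05 12 [0.5536 0.2729 0.1427]
leg -0.065 11 [0.5524 0.2709 0.1288]
leg -0.08 11 [0.551  0.2705 0.1141]
rim plane 157 slopes [-0.019  0.026  0.088] deg 1.8
```

Emit:
play_rows([
  [-1,0.01,-0.002,0,0],
  [-1,0.025,-0.006,0,0],
  [-1,0.04,-0.01,0,0],
  [-1,0.05,-0.013,-0.004,0],
  [-1,0.05,-0.013,-0.01,0],
  [-1,0.05,-0.013,-0.014,0],
  [-1,0.05,-0.013,-0.017,0],
  [-1,0.05,-0.013,-0.019,0],
  [-1,0.05,-0.013,-0.019,0],
], force=25)

```text
clock: 23.1
tcp_pos: [0.5317, 0.2699, 0.1812]
orientation: [-1.305, 0.594, 0.729]
contact_force: [-9.9, 2.0, 15.8]
grip_width: 0.007
```

```bash
python3 st.py; python3 meas.py
```

```text
tooldir [ 0.645  0.142 -0.751] jaw [-0.012  0.984  0.175] [0.5317 0.2699 0.1812] [-0.964  0.241  0.23   2.327  1.768  0.299 -0.918] F [-9.92  1.98 15.79] w 0.007 23.1
e az 0.7 lean 40.3 pos az 26.9
bar n 66 [0.5755 0.2695 0.1787] slopes dy/dx,dz/dx 0.012 -0.088
leg -0.02 13 [0.6088 0.2667 0.1612]
leg -0.035 17 [0.6068 0.2642 0.146 ]
leg -0.05 16 [0.6063 0.2624 0.1324]
leg -0.065 15 [0.604  0.2594 0.1162]
leg -0.08 16 [0.6023 0.2552 0.1005]
rim plane 121 slopes [0.08  0.128 0.076] deg 8.6
```

Emit:
play_rows([
  [-0.72,0,0,0,0],
  [-0.72,0,0,0,0],
  [-0.72,0,-0.006,-0.002,0],
  [-0.72,0,-0.012,-0.004,0],
  [-0.72,0,-0.017,-0.004,0],
  [-0.72,0,-0.017,-0.004,0],
  [-1,0,-0.017,-0.004,0],
  [-1,0,-0.017,-0.004,0],
  [-1,0,-0.017,-0.004,0],
], force=20)

```text
clock: 24.1
tcp_pos: [0.5286, 0.2493, 0.1732]
orientation: [-1.307, 0.604, 0.729]
contact_force: [2.1, -0.5, -0.3]
grip_width: 0.0069
```

```bash
python3 st.py; python3 meas.py
```

```text
tooldir [ 0.641  0.135 -0.755] jaw [-0.008  0.985  0.17 ] [0.5286 0.2493 0.1732] [-0.92   0.238  0.217  2.355  1.863  0.293 -0.991] F [ 2.09 -0.52 -0.31] w 0.0069 24.1
e az 0.5 lean 40.0 pos az 25.2
bar n 77 [0.5737 0.2485 0.1745] slopes dy/dx,dz/dx -0.021 -0.227
leg -0.02 9 [0.5926 0.2492 0.1527]
leg -0.035 12 [0.5922 0.25   0.1391]
leg -0.05 12 [0.5911 0.2496 0.1251]
leg -0.065 7 [0.5936 0.2499 0.1083]
leg -0.08 12 [0.5935 0.2525 0.0895]
rim plane 136 slopes [ 0.148 -0.042  0.069] deg 8.8
```

Emit:
play_rows([
  [-0.6,0,0,0,0],
  [-0.6,0,0,0,0],
  [-0.6,-0.01,0,0.001,0],
  [-0.6,-0.018,0,0.002,0],
  [-0.6,-0.018,0,0.002,0],
  [-1,-0.018,0.001,0.002,0],
  [-1,-0.018,0.001,0.002,0],
  [-1,-0.018,0.001,0.002,0],
], force=20)

```text
clock: 25.0
tcp_pos: [0.5101, 0.2507, 0.1752]
orientation: [-1.307, 0.603, 0.731]
contact_force: [-4.8, -0.7, 6.2]
grip_width: 0.0072
```

```bash
python3 st.py; python3 meas.py;python3 - <<'E'
from h import *
for n in("side","top"):
    f=r.grab_frame(n);c=f["pixels"][120:260,160:340] if n=="side" else f["pixels"][150:270,150:330]
    cv2.imwrite(f"pics/{n}7.png",cv2.resize(c,None,fx=4,fy=4,interpolation=cv2.INTER_CUBIC))
E
```

```text
tooldir [ 0.641  0.137 -0.756] jaw [-0.009  0.985  0.171] [0.5101 0.2507 0.1752] [-0.95   0.211  0.208  2.384  1.82   0.317 -0.974] F [-4.85 -0.73  6.2 ] w 0.0072 25.0
e az 0.5 lean 39.9 pos az 26.2
bar n 68 [0.5545 0.2495 0.177 ] slopes dy/dx,dz/dx 0.009 -0.02
leg -0.02 11 [0.5924 0.2503 0.1548]
leg -0.035 12 [0.5925 0.2503 0.1409]
leg -0.05 10 [0.592  0.2503 0.1266]
leg -0.065 9 [0.5919 0.2516 0.1112]
leg -0.08 9 [0.5911 0.2508 0.0938]
rim plane 247 slopes [ 0.011 -0.018  0.07 ] deg 1.2
```

View pics/side7.png

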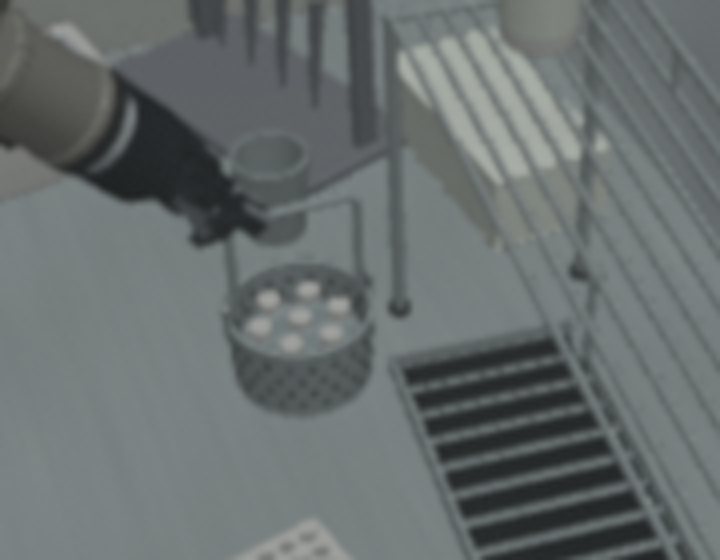

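View pics/top7.png

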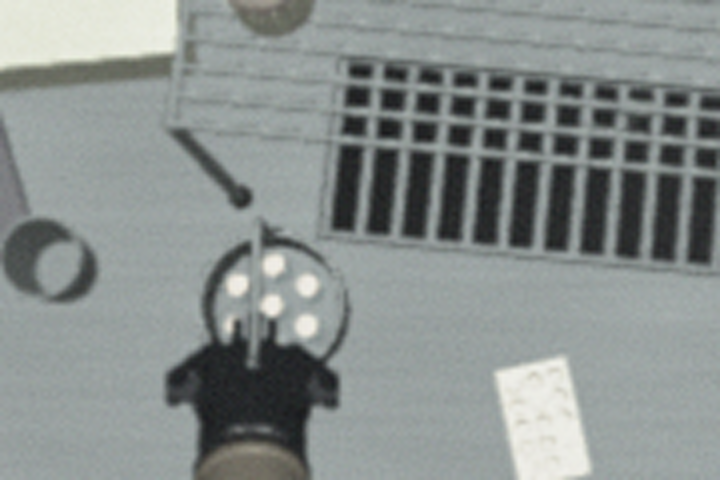

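Emit:
play_rows([
  [-1,0,0,0,0],
  [-1,0,0,0,0],
  [-1,0,0,0.01,0],
  [-1,0,0,0.025,0],
  [-1,0.002,-0.008,0.04,-0.01],
  [-1,0.005,-0.025,0.055,-0.03],
  [-1,0.01,-0.045,0.068,-0.05],
  [-1,0.02,-0.07,0.072,-0.07],
  [-1,0.03,-0.095,0.072,-0.09],
  [-1,0.04,-0.12,0.072,-0.09],
], force=80)

```text
clock: 26.2
tcp_pos: [0.5492, 0.1285, 0.2453]
orientation: [-1.272, 0.662, 0.657]
contact_force: [0.1, 0.4, -6.4]
grip_width: 0.0048
```

```bash
python3 st.py; python3 meas.py
```

```text
tooldir [ 0.648  0.076 -0.758] jaw [0.082 0.982 0.168] [0.5492 0.1285 0.2453] [-0.863  0.031  0.407  2.353  1.21   0.225 -0.161] F [ 0.06  0.35 -6.45] w 0.0048 26.2
e az -4.8 lean 39.8 pos az 13.2
bar n 91 [0.5955 0.1206 0.246 ] slopes dy/dx,dz/dx -0.098 -0.006
leg -0.02 10 [0.631  0.1189 0.2247]
leg -0.035 7 [0.6313 0.1196 0.2085]
leg -0.05 11 [0.6315 0.1206 0.1944]
leg -0.065 12 [0.63   0.122  0.1785]
leg -0.08 13 [0.6299 0.1203 0.1654]
rim plane 268 slopes [-0.003 -0.066  0.14 ] deg 3.8
```

Emit:
play_rows([
  [-1,0.01,-0.02,0.001,0],
  [-1,0.02,-0.04,0.001,0],
  [-1,0.03,-0.06,0.001,0],
  [-1,0.042,-0.08,0.001,0],
  [-1,0.052,-0.093,0.001,0],
  [-1,0.06,-0.1,0.001,0],
  [-1,0.067,-0.101,0.001,0],
  [-1,0.071,-0.101,0.001,0],
  [-1,0.071,-0.101,0.001,0],
  [-1,0.071,-0.101,0.001,0],
], force=80)

```text
clock: 27.3
tcp_pos: [0.6215, 0.024, 0.2465]
orientation: [-1.267, 0.666, 0.651]
contact_force: [2.0, -1.1, -6.3]
grip_width: 0.0049
```

```bash
python3 st.py; python3 meas.py;python3 - <<'E'
from h import *
for n in("side","top"):
    f=r.grab_frame(n);c=f["pixels"][130:270,210:390] if n=="side" else f["pixels"][130:250,210:390]
    cv2.imwrite(f"pics/{n}8.png",cv2.resize(c,None,fx=4,fy=4,interpolation=cv2.INTER_CUBIC))
E
```

```text
tooldir [ 0.649  0.072 -0.758] jaw [0.089 0.981 0.17 ] [0.6215 0.024  0.2465] [ 0.484  0.205 -0.696  2.18   1.084  0.179  0.247] F [ 1.98 -1.07 -6.34] w 0.0049 27.3
e az -5.2 lean 39.8 pos az 2.2
bar n 57 [0.6631 0.0203 0.2473] slopes dy/dx,dz/dx -0.037 0.002
leg -0.02 12 [0.7032 0.015  0.2264]
leg -0.035 3 [0.7066 0.013  0.2148]
leg -0.05 8 [0.7026 0.0159 0.1927]
leg -0.065 11 [0.7031 0.0156 0.1806]
leg -0.08 7 [0.7048 0.0158 0.1667]
rim plane 223 slopes [-0.003 -0.046  0.14 ] deg 2.6
```

View pics/side8.png

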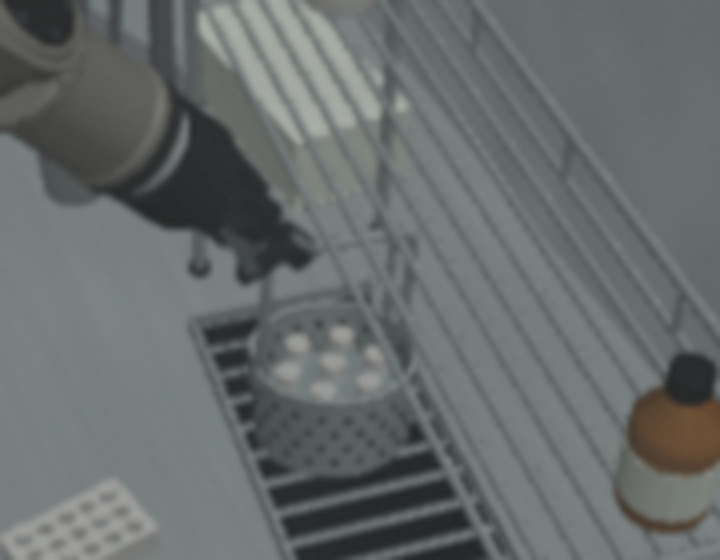

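View pics/top8.png

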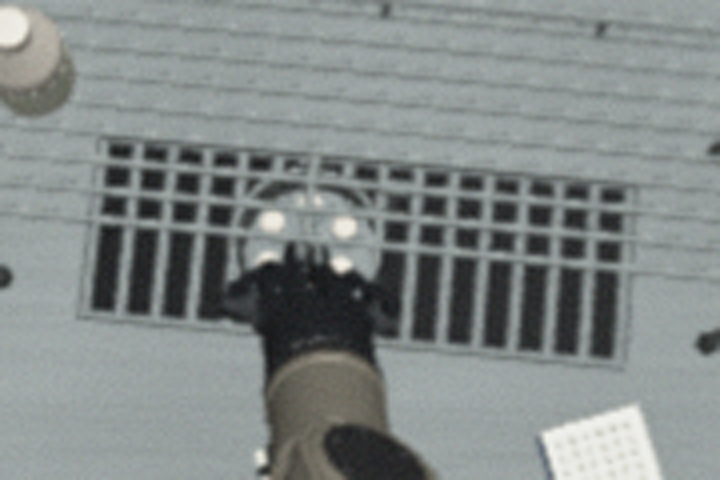

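Emit:
play_rows([
  [-1,0,-0.01,0.001,0],
  [-1,0,-0.02,0.001,0],
  [-1,0,-0.03,0.001,0],
  [-1,0,-0.038,0.001,0],
  [-1,0,-0.042,0.001,0],
  [-1,0,-0.042,0.001,0],
  [-1,0,-0.042,0.001,0],
], force=80)

```text
clock: 28.2
tcp_pos: [0.6209, -0.0116, 0.2487]
orientation: [-1.272, 0.658, 0.658]
contact_force: [0.1, 0.6, -6.8]
grip_width: 0.0047
```

```bash
python3 st.py; python3 meas.py;python3 - <<'E'
from h import *
for n in("side","top"):
    f=r.grab_frame(n);c=f["pixels"][160:250,260:370] if n=="side" else f["pixels"][150:230,250:350]
    cv2.imwrite(f"pics/{n}9.png",cv2.resize(c,None,fx=7,fy=7,interpolation=cv2.INTER_CUBIC)[:600,:800])
E
```

```text
tooldir [ 0.65   0.078 -0.756] jaw [0.079 0.982 0.17 ] [ 0.6209 -0.0116  0.2487] [ 0.744  0.243 -0.89   2.168  1.007  0.176  0.424] F [ 0.11  0.6  -6.76] w 0.0047 28.2
e az -4.6 lean 39.9 pos az -1.1
bar n 62 [ 0.6652 -0.0153  0.2479] slopes dy/dx,dz/dx -0.104 0.065
leg -0.02 10 [ 0.7024 -0.0211  0.2299]
leg -0.035 6 [ 0.7036 -0.0201  0.2147]
leg -0.05 2 [ 0.7011 -0.016   0.1978]
leg -0.065 16 [ 0.7017 -0.019   0.1852]
leg -0.08 12 [ 0.7024 -0.0185  0.1685]
rim plane 218 slopes [-0.009  0.026  0.143] deg 1.6
```

View pics/side9.png

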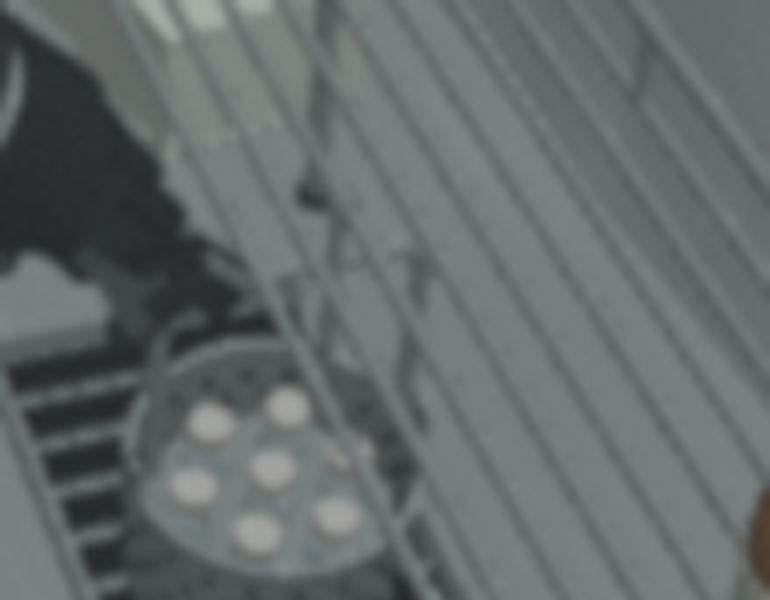

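Emit:
play_rows([
  [-1,0.002,-0.004,-0.001,0],
  [-1,0.003,-0.007,-0.002,0],
  [-1,0.003,-0.007,-0.002,0],
  [-1,0.003,-0.007,-0.002,0],
], force=80)

```text
clock: 28.8
tcp_pos: [0.6242, -0.0204, 0.2467]
orientation: [-1.271, 0.659, 0.656]
contact_force: [-0.4, -0.2, -6.6]
grip_width: 0.0048
```

```bash
python3 st.py; python3 meas.py
python3 - <<'E'
from h import *
F={n:r.grab_frame(n) for n in("side","top")}
for n in F:
    P,u,v=cloud(F[n]); 
    m=(P[:,0]>.64)&(P[:,0]<.72)&(P[:,1]>-.06)&(P[:,1]<.02)&(P[:,2]>.2)&(P[:,2]<.288)
    print(n,m.sum()); print(P[m][np.argsort(P[m][:,0])][::2].round(3).tolist())
E
```

```text
tooldir [ 0.65   0.077 -0.756] jaw [0.081 0.982 0.17 ] [ 0.6242 -0.0204  0.2467] [ 0.768  0.258 -0.9    2.162  1.018  0.176  0.432] F [-0.42 -0.23 -6.6 ] w 0.0048 28.8
e az -4.7 lean 39.9 pos az -1.9
bar n 82 [ 0.6663 -0.0266  0.246 ] slopes dy/dx,dz/dx 0.081 0.072
leg -0.02 11 [ 0.7057 -0.0292  0.2271]
leg -0.035 10 [ 0.7055 -0.0289  0.2134]
leg -0.05 2 [ 0.7054 -0.0289  0.1974]
leg -0.065 11 [ 0.7046 -0.026   0.1809]
leg -0.08 15 [ 0.7056 -0.0253  0.1664]
rim plane 235 slopes [-0.013 -0.042  0.141] deg 2.5
side 124
[[0.64, -0.021, 0.249], [0.642, -0.023, 0.25], [0.643, -0.027, 0.25], [0.646, -0.021, 0.247], [0.647, -0.025, 0.25], [0.649, -0.028, 0.245], [0.652, -0.021, 0.245], [0.654, -0.024, 0.244], [0.654, -0.023, 0.247], [0.654, -0.029, 0.247], [0.655, -0.032, 0.218], [0.655, -0.037, 0.275], [0.655, -0.036, 0.221], [0.655, -0.02, 0.247], [0.656, -0.023, 0.214], [0.656, -0.033, 0.282], [0.656, -0.035, 0.263], [0.657, -0.038, 0.285], [0.657, -0.038, 0.233], [0.657, -0.031, 0.234], [0.657, -0.037, 0.281], [0.657, -0.036, 0.235], [0.657, -0.038, 0.271], [0.658, -0.039, 0.259], [0.65
[... 865 characters left out ...]
26], [0.71, -0.03, 0.215]]
top 56
[[0.642, -0.018, 0.255], [0.643, -0.024, 0.248], [0.652, -0.021, 0.25], [0.654, -0.035, 0.269], [0.655, -0.034, 0.279], [0.655, -0.032, 0.264], [0.655, -0.024, 0.248], [0.656, -0.031, 0.274], [0.657, -0.031, 0.227], [0.658, -0.006, 0.234], [0.659, -0.003, 0.23], [0.659, -0.016, 0.215], [0.661, -0.021, 0.251], [0.661, -0.003, 0.233], [0.664, -0.024, 0.251], [0.675, -0.026, 0.254], [0.677, -0.024, 0.248], [0.679, -0.027, 0.25], [0.682, -0.026, 0.25], [0.683, -0.021, 0.247], [0.685, -0.026, 0.251], [0.689, -0.024, 0.247], [0.698, -0.026, 0.249], [0.701, -0.026, 0.25], [0.702, -0.03, 0.245], [0.704, -0.026, 0.247], [0.707, -0.021, 0.224], [0.707, -0.026, 0.247]]
```

Emit:
play_rows([
  [-1,0,0.001,-0.005,0],
  [-1,0,0.001,-0.01,0],
  [-1,0,0.001,-0.015,0],
  [-1,0,0.001,-0.019,0],
  [-1,0,0.001,-0.022,0],
  [-1,0,0.001,-0.024,0],
  [-1,0,0.001,-0.024,0],
], force=80)

```text
clock: 29.7
tcp_pos: [0.6241, -0.0187, 0.2227]
orientation: [-1.271, 0.658, 0.657]
contact_force: [-0.8, 0.1, -7.6]
grip_width: 0.0046
```

```bash
python3 st.py; python3 meas.py
```

```text
tooldir [ 0.65   0.078 -0.756] jaw [0.08  0.982 0.17 ] [ 0.6241 -0.0187  0.2227] [ 0.726  0.3   -0.869  2.186  1.387  0.175  0.073] F [-0.8   0.07 -7.6 ] w 0.0046 29.7
e az -4.7 lean 39.9 pos az -1.7
bar n 99 [ 0.666  -0.0221  0.2247] slopes dy/dx,dz/dx -0.094 -0.053
leg -0.02 4 [ 0.7078 -0.0284  0.2051]
leg -0.035 6 [ 0.7044 -0.0268  0.1841]
leg -0.05 12 [ 0.7056 -0.0249  0.1732]
leg -0.065 9 [ 0.7047 -0.0256  0.1591]
leg -0.08 3 [ 0.7073 -0.018   0.1435]
rim plane 244 slopes [-0.009  0.012  0.118] deg 0.9
```

Emit:
play_rows([
  [-1,0,0,-0.002,0],
  [-1,0,0,-0.003,0],
  [-1,0,0,-0.003,0],
], force=60)

```text
clock: 30.1
tcp_pos: [0.6248, -0.0186, 0.2206]
orientation: [-1.272, 0.657, 0.656]
contact_force: [-0.8, -0.1, -1.6]
grip_width: 0.0048
```

```bash
python3 st.py
```

```text
tooldir [ 0.651  0.078 -0.755] jaw [0.08  0.982 0.17 ] [ 0.6248 -0.0186  0.2206] [ 0.719  0.304 -0.863  2.188  1.432  0.175  0.03 ] F [-0.78 -0.09 -1.6 ] w 0.0048 30.1
e az -4.6 lean 40.0 pos az -1.7
```

Emit:
play_rows([
  [-1,0,0,-0.001,0],
  [-1,0,0,-0.001,0],
  [-0.85,0,0,-0.001,0],
  [-0.75,0,0,-0.001,0],
  [-0.65,0,0,-0.001,0],
  [-0.5,0,0,-0.001,0],
  [-0.4,0,0,-0.001,0],
  [-0.35,0,0,-0.001,0],
], force=20)

```text
clock: 30.9
tcp_pos: [0.6242, -0.0189, 0.2189]
orientation: [-1.272, 0.659, 0.656]
contact_force: [0.3, 0.3, -0.4]
grip_width: 0.0279
```

```bash
python3 st.py; python3 meas.py;python3 - <<'E'
from h import *
for n in("side","top"):
    f=r.grab_frame(n);c=f["pixels"][140:270,240:400] if n=="side" else f["pixels"][130:240,230:380]
    cv2.imwrite(f"pics/{n}10.png",cv2.resize(c,None,fx=4.6,fy=4.6,interpolation=cv2.INTER_CUBIC)[:600,:800])
E
```

```text
tooldir [ 0.65   0.077 -0.756] jaw [0.08  0.982 0.17 ] [ 0.6242 -0.0189  0.2189] [ 0.717  0.306 -0.861  2.189  1.446  0.176  0.016] F [ 0.33  0.29 -0.42] w 0.0279 30.9
e az -4.7 lean 39.9 pos az -1.7
bar n 91 [ 0.6658 -0.022   0.2237] slopes dy/dx,dz/dx -0.069 -0.025
leg -0.02 5 [ 0.7108 -0.0299  0.2018]
leg -0.035 6 [ 0.7068 -0.0282  0.1807]
leg -0.05 9 [ 0.7076 -0.0281  0.1699]
leg -0.065 11 [ 0.7083 -0.0303  0.1526]
leg -0.08 8 [ 0.7151 -0.0298  0.1338]
rim plane 211 slopes [ 0.018 -0.035  0.115] deg 2.2
```

View pics/side10.png

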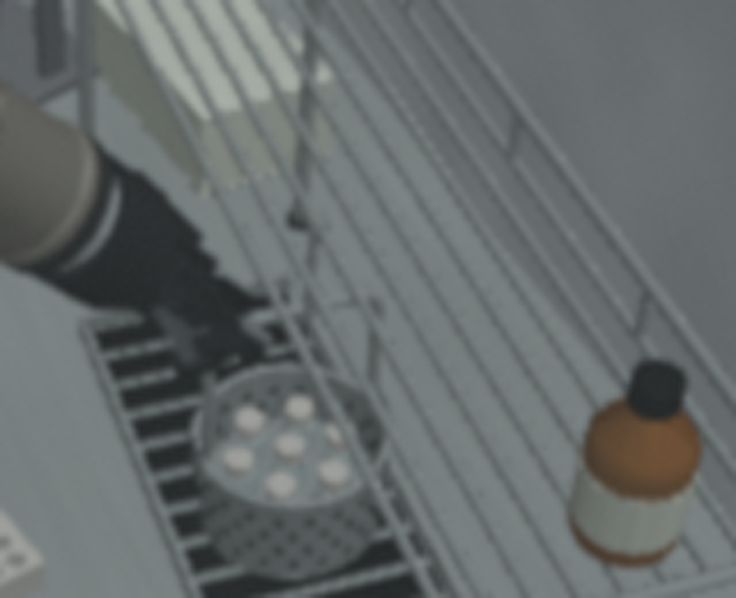

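View pics/top10.png

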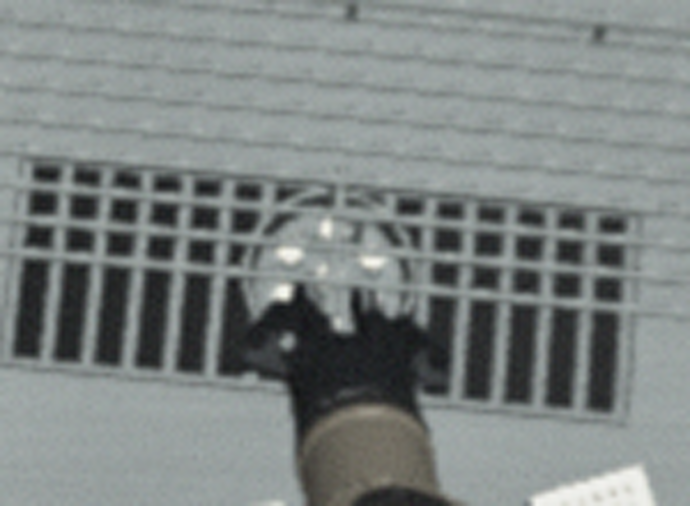

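Emit:
play_rows([
  [-0.3,-0.007,-0.001,0.007,0],
  [-0.3,-0.016,-0.002,0.016,0],
  [-0.3,-0.028,-0.003,0.028,0],
  [-0.3,-0.042,-0.004,0.042,0],
  [-0.3,-0.056,-0.005,0.056,0],
], force=20)

```text
clock: 31.6
tcp_pos: [0.5695, -0.0234, 0.2734]
orientation: [-1.272, 0.659, 0.657]
contact_force: [0.4, -0.1, 0.1]
grip_width: 0.0298
```

```bash
python3 st.py
```

```text
tooldir [ 0.65   0.078 -0.756] jaw [0.08  0.982 0.169] [ 0.5695 -0.0234  0.2734] [ 1.277  0.215 -1.388  2.225  0.784  0.215  0.684] F [ 0.36 -0.11  0.13] w 0.0298 31.6
e az -4.6 lean 39.9 pos az -2.4
```

Emit:
play_rows([
  [-0.3,-0.01,0,0.01,0],
  [-0.3,-0.02,0,0.02,0],
  [-0.3,-0.03,0,0.035,0],
  [-0.3,-0.035,0,0.05,0],
  [-0.3,-0.035,0,0.06,0],
  [-0.3,-0.035,0,0.06,0],
  [-0.3,-0.035,0,0.06,0],
  [-0.3,-0.035,0,0.06,0],
  [-0.3,-0.035,0,0.06,0],
  [-0.3,-0.035,0,0.06,0],
], force=20)

```text
clock: 32.6
tcp_pos: [0.5345, -0.0235, 0.332]
orientation: [-1.272, 0.66, 0.658]
contact_force: [-0.8, 0.6, 0.0]
grip_width: 0.0298
```

```bash
python3 st.py
python3 - <<'E'
from h import *
import time
def grab():
    F={n:r.grab_frame(n) for n in("side","top")}
    P=np.vstack([cloud(F[n])[0] for n in F]); c=np.array([.655,-.021])
    d=np.hypot(P[:,0]-c[0],P[:,1]-c[1])
    q=P[(d<.07)&(d>.046)&(P[:,2]>.095)&(P[:,2]<.135)]
    for k in range(6):
        A=np.c_[q[:,:2]-c,np.ones(len(q))];s=np.linalg.lstsq(A,q[:,2],rcond=None)[0];e=q[:,2]-A@s
        if k<5:q=q[(e>-.005)&(e<.01)]
    print(r.get_obs()["clock"],"rim",s.round(3),len(q))
    for xa,xb in((.585,.615),(.695,.725)):
        for z in(.15,.17,.19,.205):
            m=(P[:,0]>xa)&(P[:,0]<xb)&(abs(P[:,1]+.02)<.04)&(abs(P[:,2]-z)<.008);print("leg",z,m.sum(),np.median(P[m],0).round(4))
    m=(P[:,0]>.62)&(P[:,0]<.69)&(abs(P[:,0]-.658)>.006)&(abs(P[:,1]+.021)<.03)&(abs(P[:,2]-.222)<.02);b=P[m];print("bar",m.sum(),b.mean(0).round(4),np.polyfit(b[:,0],b[:,1],1)[0],np.polyfit(b[:,0],b[:,2],1)[0])
    return F
F=grab();F=grab()
for n,f in F.items():
    cv2.imwrite(f"pics/{n}11.png",f["pixels"])
f=F["side"];cv2.imwrite("pics/side11z.png",cv2.resize(f["pixels"][150:270,240:400],None,fx=4.6,fy=4.6,interpolation=cv2.INTER_CUBIC))
E
```

```text
tooldir [ 0.649  0.078 -0.757] jaw [0.08  0.982 0.169] [ 0.5345 -0.0235  0.332 ] [ 1.19  -0.152 -1.073  2.215 -0.756  0.382  2.123] F [-0.78  0.62  0.04] w 0.0298 32.6
e az -4.7 lean 39.8 pos az -2.5
32.7 rim [ 0.013 -0.009  0.116] 298
leg 0.15 14 [ 0.6022 -0.0206  0.1494]
leg 0.17 14 [ 0.6018 -0.02    0.1708]
leg 0.19 16 [ 0.6018 -0.0199  0.1903]
leg 0.205 16 [ 0.6015 -0.0198  0.2068]
leg 0.15 10 [ 0.709  -0.0283  0.152 ]
leg 0.17 12 [ 0.7084 -0.0281  0.1702]
leg 0.19 4 [ 0.7061 -0.0272  0.1864]
leg 0.205 9 [ 0.7081 -0.029   0.2063]
bar 80 [ 0.6519 -0.0217  0.2213] -0.08546501252035879 0.038161316447089345
32.8 rim [ 0.006 -0.014  0.115] 308
leg 0.15 12 [ 0.6024 -0.0206  0.1512]
leg 0.17 14 [ 0.6014 -0.02    0.1702]
leg 0.19 14 [ 0.6012 -0.0205  0.1885]
leg 0.205 20 [ 0.6017 -0.0198  0.2062]
leg 0.15 11 [ 0.7086 -0.0277  0.1547]
leg 0.17 10 [ 0.7069 -0.0286  0.1701]
leg 0.19 3 [ 0.7045 -0.0259  0.1876]
leg 0.205 9 [ 0.7087 -0.0273  0.2063]
bar 87 [ 0.6518 -0.0219  0.2212] -0.07006424364177082 0.03485815222401512
```

View pics/side11z.png

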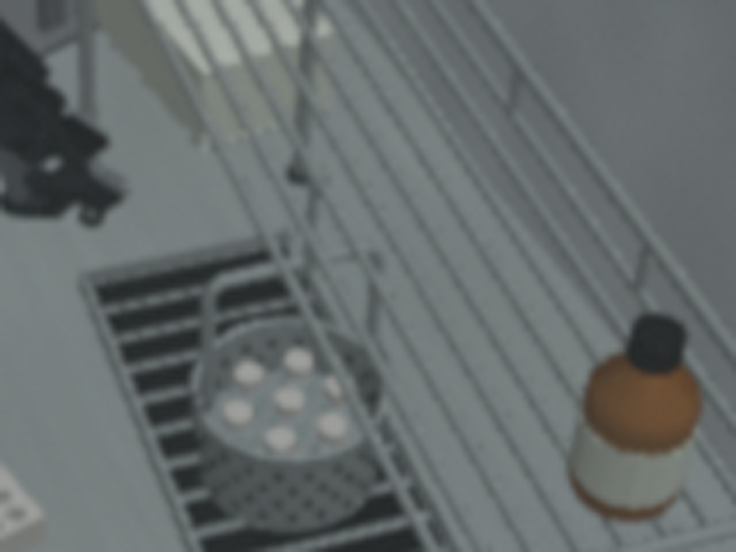

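View pics/top11.png

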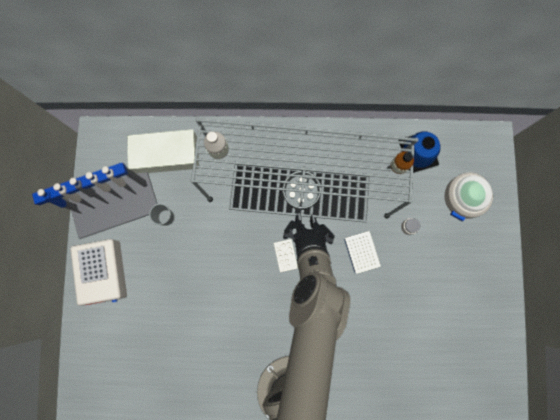

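The basket hangs still and level in the hook (side crop about (290,390)). In the top view it is at about (302,188) with the gripper clear, and the bystanders look unmoved.

Run:
```python
from bench import r
print(r.hand_in(), r.get_obs()["clock"])
```

```text
the job is handed in; nothing more can be done
the job is handed in; nothing more can be done
```

The basket hangs by its bail in the hook above the drain tray. The gripper is backed off and open, and I handed the job in at about 33 s of the 56 s allowed.

**What I did**
- **Lean:** the moves have no tilt axis. I commanded poses just out of reach until the gripper leaned back about 40 degrees, and that lean held from then on.
- **Bail:** I pinched it at 20 N and swung it up. The arm ran out of reach at about 70 degrees, with some 30 N pressing down on the standing basket.
- **Second setting down:** I lifted the basket a little and set it down on the bench about 5 cm farther out. There I swung the bail fully upright, with the basket measured level on the bench.
- **Hooking:** I gripped it at 80 N about 29 mm to the robot's side of the middle, carried it over the hook's tip from the left and lowered it. The load on the wrist fell from 7.6 N to under 0.5 N as the hook took the weight.

**Last checks, from both cameras**

| Check | Measured | Limit |
|---|---|---|
| Bar middle along the bar, from the hook | about -3 mm | ±25 mm |
| Bar sideways and in height, from the hook | within about 1 to 2 mm | ±10 mm |
| Basket tilt | about 1 degree | 15 degrees |
| Basket underside above the bench | about 43 mm | over 30 mm |

- The basket looked still in two pairs of pictures taken 0.1 s apart.
- The bystanders looked unmoved by eye; I did not measure them again.

**What disagreed:** one rim reading, taken while the basket was being set down again, gave 8 to 9 degrees of tilt. Part of that was real, because it stood on its far edge for a moment. After I took a new grip it read about 1 degree.

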